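# Thread the conductor rod through the ferrite cores of a choke

### The job

Build up the bus-bar choke: move the wooden shipping blocks from the rack to the grey tray and stand every ferrite core that is on the bench upright in a pocket of the rack, one to a pocket, with its bore in line with the bracket holes. Then thread the brass rod through the left bracket, all the cores and the far bracket until its collar is up against the left bracket, let go of it, and slide the keeper fully across behind the rod's black handle. Ferrite is brittle: grip the cores lightly (about 30 N, never over 50 N) and never ram them with the rod.

Things in the scene. Friction and masses are not known exactly. Their poses are not given: they have to be found in the camera images.
- rack: Fixed rack: aluminium base 12 mm thick, four pockets in a row along its y, a white bracket (60 mm wide, 10 mm thick, top 62 mm above the bench) at each end of the row. Origin: centre of the row, at bench level. y: along the row to the entry bracket (robot's left); x away from the robot; z up; yaw varies. Both brackets' 17 mm holes lie on one line along y, 37 mm above the bench.
- pocket0 (a point): Centre of a core seated in pocket 0 (-75 mm along the rack's y, 37 mm above the bench). Pocket floor 12 mm above the bench; 10 mm high guides on all four sides lean outward, leaving 2 mm of play round the core at the floor, 5 mm at the top. Front and back are open above the guides.
- pocket1 (a point): Centre of a core seated in pocket 1 (-25 mm along the rack's y, 37 mm above the bench). Pocket floor 12 mm above the bench; 10 mm high guides on all four sides lean outward, leaving 2 mm of play round the core at the floor, 5 mm at the top. Front and back are open above the guides.
- pocket2 (a point): Centre of a core seated in pocket 2 (25 mm along the rack's y, 37 mm above the bench). Pocket floor 12 mm above the bench; 10 mm high guides on all four sides lean outward, leaving 2 mm of play round the core at the floor, 5 mm at the top. Front and back are open above the guides.
- pocket3 (a point): Centre of a core seated in pocket 3 (75 mm along the rack's y, 37 mm above the bench). Pocket floor 12 mm above the bench; 10 mm high guides on all four sides lean outward, leaving 2 mm of play round the core at the floor, 5 mm at the top. Front and back are open above the guides.
- hole_in (a point): Centre of the left bracket's hole (17 mm diameter) at its outer face, where the rod goes in and its collar comes to bear; 115 mm along the rack's y, 37 mm above the bench.
- hole_out (a point): Centre of the far (right) bracket's hole at its outer face, -115 mm along the rack's y; the rod's tip comes out here by 20 mm.
- core0_c (a point): Centre of ferrite core 0 (may be absent): dark grey block 52 mm (its x) by 38 mm (its y) by 50 mm high (its z), 0.2 kg, with a 22 mm round bore along its y through this centre. All alike; upright on the bench, centre 25 mm up. Either way round is good.
- core1_c (a point): Centre of ferrite core 1 (may be absent): dark grey block 52 mm (its x) by 38 mm (its y) by 50 mm high (its z), 0.2 kg, with a 22 mm round bore along its y through this centre. All alike; upright on the bench, centre 25 mm up. Either way round is good.
- core2_c (a point): Centre of ferrite core 2 (may be absent): dark grey block 52 mm (its x) by 38 mm (its y) by 50 mm high (its z), 0.2 kg, with a 22 mm round bore along its y through this centre. All alike; upright on the bench, centre 25 mm up. Either way round is good.
- core3_c (a point): Centre of ferrite core 3 (may be absent): dark grey block 52 mm (its x) by 38 mm (its y) by 50 mm high (its z), 0.2 kg, with a 22 mm round bore along its y through this centre. All alike; upright on the bench, centre 25 mm up. Either way round is good.
- spacer0_c (a point): Centre of a wooden shipping block (may be absent), 50 mm (x) by 36 mm (y) by 60 mm high, no bore, 0.07 kg, standing in a pocket of the rack with its axes as the rack's, this centre 42 mm above the bench.
- spacer1_c (a point): Centre of a wooden shipping block (may be absent), 50 mm (x) by 36 mm (y) by 60 mm high, no bore, 0.07 kg, standing in a pocket of the rack with its axes as the rack's, this centre 42 mm above the bench.
- spacer2_c (a point): Centre of a wooden shipping block (may be absent), 50 mm (x) by 36 mm (y) by 60 mm high, no bore, 0.07 kg, standing in a pocket of the rack with its axes as the rack's, this centre 42 mm above the bench.
- tray: Fixed open grey tray 130 mm (x) by 150 mm (y), walls 4 mm thick and 26 mm high, floor 4 mm thick; origin at the centre of its underside.
- rod: Brass rod with black handle, 0.11 kg. Origin: on its axis at the collar's bearing face; y axis along the rod to the handle. Shaft 12 mm diameter, y 0 to -250 mm, tapered tip; collar 26 mm diameter, 0 to 4 mm; black round handle 20 mm diameter, 4 to 44 mm. Starts level in a wooden rest, handle overhanging, axis 30 mm above the bench.
- rod_grip (a point): Middle of the rod's black handle (20 mm diameter, 40 mm long), on the axis, 24 mm along the rod's y from the collar face. Axes as the rod's.
- rod_collar (a point): Collar's bearing face, on the rod's axis (rod y = 0).
- keeper (a joint): Travel of the steel keeper, a slide on the rack's base left of the entry bracket, along the rack's x: 0 = open (nearest the robot, clear of the rod), 0.07 m = fully shut, its 24 mm wide plate then 4 mm behind the handle of a rod that is home. Stays where it is left; about 1.5 N moves it.
- keeper_grip (a point): Centre of the keeper's upright black grip, 14 mm (rack x) by 12 mm (rack y), which spans 56 to 86 mm above the bench; this point is 72 mm up. Lies 169 mm along the rack's y and, with the keeper at 0, 70 mm to the front (-x) of the rod's line.
Mind the look-alikes: they are no part of the job. Leave any green look-alike of the part that bears core3_c alone. Leave any turquoise look-alike of the part that bears core0_c alone.

How it is judged:
By the outcome, as a careful person would: the job done as asked, in the order asked, and still so for the second after the job is handed in, with the robot touching nothing.
Of spacer0, spacer1, spacer2 only 1 to 2 are there at a start; the rules pass over those that are not, and their reading is None.
Of core0, core1, core2, core3 only 3 to 4 are there at a start; the rules pass over those that are not, and their reading is None.
At some moment in a run one of core0, core1, core2, core3 may be knocked a few centimetres aside while the robot is not near it.
It also fails if it takes over 208 s, if anything falls off the work surface, if the arm or the gripper's body presses on something with over 40 N, if the wrist force passes 120 N, or if a joint passes its speed limit or range.

### The arm

A 6-joint arm with a two-finger parallel gripper is mounted at the origin on a cart in front of the work surface, level with it; the furniture and walls round the work are solid. World frame = base frame: x ahead of the robot, y to its left, z up, the work surface at z = 0. Lengths are in mm, angles in rad, forces in N, time in s.
With the tool pointing down it reaches from about 200 to 875 mm from the base axis. Payload 3.4 kg.
Tool frame: the origin (TCP) lies between the finger pads; the fingertips stand 14 mm ahead of it and the grasp point (between the pads) lies 5 mm behind it (tip_extent is the distance from the TCP to the fingertips, in mm); x points along the fingers, y is the direction in which the jaws open and shut, and the axes are right-handed (so a half turn about x gives the same grasp; the last joint's range is limited). The gripper opens to 94 mm and grips with 3 to 60 N. Pads are 16 mm wide; open, the fingers measure 119 mm over their backs; the gripper's body (75 mm by 177 mm) begins 78 mm behind the grasp point.
Start: joints at [1.168, 0.276, 1.505, -0, 1.361, -0.121], TCP at [159.915, 552.35, 219.493] pointing down, gripper open.
Joint ranges: [-2.89, 2.89], [-0.75, 2.08], [0.22, 2.7], [-1.18, 4.32], [0.11, 2.71], [-2.7, 2.7]. Speed limits (rad/s): [2.57, 2.57, 3.14, 3.14, 3.14, 3.14].

### API

Orientations are given as a 3x3 rotation matrix whose columns are the frame's x, y, z axes.
In Python, from station import get_obs, read_camera, hand_in, tip_extent gives the robot as it stands.
- The arm moves only by the shell command python3 -m inch 'ROWS' [OPENING] [FORCE]. ROWS is text: rows parted by semicolons, each of 4 numbers parted by spaces: the shift along the world's x, y, z in cm, then the turn about the world's z in rad. In form: tx ty tz twist; .... A call has 1 to 5 rows; each row is the pose to reach, as a shift and turn from the pose measured when the call began; what a row does not reach only later rows make up. A row lasts 1/10 s, in which the tool goes at most 50 mm and 8.59 degrees, less where a joint would pass 70% of its speed; a pose out of reach is approached as far as the arm can. A call with a gripper value outside its range is refused whole. OPENING is the finger opening in cm, from 0 to 9.4, set as the call begins (- or left out, the last holds). The fingers move at their own pace and stop on an object; FORCE is the grip in N (left out, the last holds). Time passes only in rows, so rows that repeat a pose let the fingers close. It gives the time, the measured TCP pose, the force and the opening at its end, in the units of the state.
- get_obs(): the state, without advancing time (a new reading comes with each control period).
- read_camera(name): name is "scene" or "side" or "wrist"; returns a dict with "color" (480x640x3 uint8, blue, green, red), "fx", "fy", "cx", "cy" (pixels), "origin" and "attitude" of the camera in the world; the wrist camera has in their place "mount" (4x4, takes a point from camera to tool coordinates, whose origin is the TCP and whose axes are the tool frame's). Camera axes: x right, y down, z forward; pixel columns grow to the right and rows downward; lengths in mm; the calibration is good to about 2 mm. The wrist camera is an equidistant fisheye: a pixel r from the principal point sees the ray r / f radians off the axis. A picture is of the moment at which its call begins: read the wrist's pose just before it. There is no depth.
- hand_in(): hands the job in, once; it reports no verdict.
The state is a dict: "time_s": time; "joint_pos": joint angles; "qvel": joint speeds; "tau": joint torques, N m; "tool_pos": TCP position; "tool_rot": TCP orientation; "ft_force": force on the tool from outside, world axes, zero at the start; "ft_torque": the same for the moment, N m; "width": finger opening in mm.
Only numpy, scipy, OpenCV 4.12 (cv2) and the standard library are available. Lean on these libraries where they do the work, as an engineer would, in place of code of your own. Each camera call takes 0.05 s, during which the arm holds its last target. There are 200 camera calls.

## Working session

There is one attempt and no reset: what is moved stays moved. The work goes in short steps, Python scripts to look and compute and a shell command to move; the robot and the scene stay as the last step left them, time stands still between calls to the robot, and variables do not carry over. Pictures are saved under pics/ and viewed, on a budget of 14 in all, crops included, one or two more only if the job needs it, and the job is handed in when it is done.

```bash
ls; mkdir -p pics; cat > h.py <<'E'
import numpy as np, cv2
from station import get_obs, read_camera, hand_in, tip_extent
def ray(c,u,v,o=None):
    """pixel -> (origin, dir) world, for fixed cams or wrist (o=obs)"""
    x=(u-c['cx'])/c['fx']; y=(v-c['cy'])/c['fy']
    if 'mount' in c:
        r=np.hypot(x,y); s=np.sin(r)/r if r>1e-9 else 1
        d=np.array([x*s,y*s,np.cos(r)]); M=np.array(c['mount']); R=np.array(o['tool_rot'])
        return R@M[:3,3]+np.array(o['tool_pos']), R@M[:3,:3]@d
    return np.array(c['origin']), np.array(c['attitude'])@np.array([x,y,1])
def onz(c,u,v,z,o=None):
    p,d=ray(c,u,v,o); return p+d*(z-p[2])/d[2]
def proj(c,P,o=None):
    P=np.array(P,float)
    if 'mount' in c:
        R=np.array(o['tool_rot']);M=np.array(c['mount'])
        q=M[:3,:3].T@(R.T@(P-np.array(o['tool_pos']))-M[:3,3])
        t=np.arctan2(np.hypot(q[0],q[1]),q[2]);n=np.hypot(q[0],q[1])
        return c['cx']+c['fx']*t*q[0]/n, c['cy']+c['fy']*t*q[1]/n
    q=np.array(c['attitude']).T@(P-np.array(c['origin'])); return c['cx']+c['fx']*q[0]/q[2], c['cy']+c['fy']*q[1]/q[2]
E
python3 - <<'E'
from h import *
o=get_obs(); print(o['time_s'],o['tool_pos'],np.round(o['tool_rot'],3).tolist(),o['width'],tip_extent)
for n in('scene','side','wrist'):
    c=read_camera(n); cv2.imwrite(f'pics/{n}0.png',c['color'])
    print(n,{k:np.round(v,3).tolist() for k,v in c.items() if k!='color'})
E
```

```text
pics
0.0 [159.71079891 551.84272273 218.62499258] [[-0.001, 0.278, 0.961], [-0.002, 0.961, -0.278], [-1.0, -0.002, -0.0]] 93.81656954879551 14.0
scene {'fx': 450.251, 'fy': 450.251, 'cx': 322.317, 'cy': 246.198, 'origin': [-143.68, -504.365, 720.018], 'attitude': [[0.544, -0.526, 0.653], [-0.839, -0.329, 0.434], [-0.013, -0.784, -0.621]]}
side {'fx': 434.122, 'fy': 434.122, 'cx': 316.796, 'cy': 250.188, 'origin': [289.254, -935.452, 440.54], 'attitude': [[0.972, -0.071, 0.224], [-0.234, -0.365, 0.901], [0.018, -0.928, -0.371]]}
wrist {'fx': 371.648, 'fy': 371.648, 'cx': 315.777, 'cy': 239.696, 'mount': [[-0.0, -0.259, 0.966, -165.371], [1.0, -0.001, 0.0, 0.542], [0.001, 0.966, 0.259, -74.461], [0.0, 0.0, 0.0, 1.0]]}
```

View pics/scene0.png

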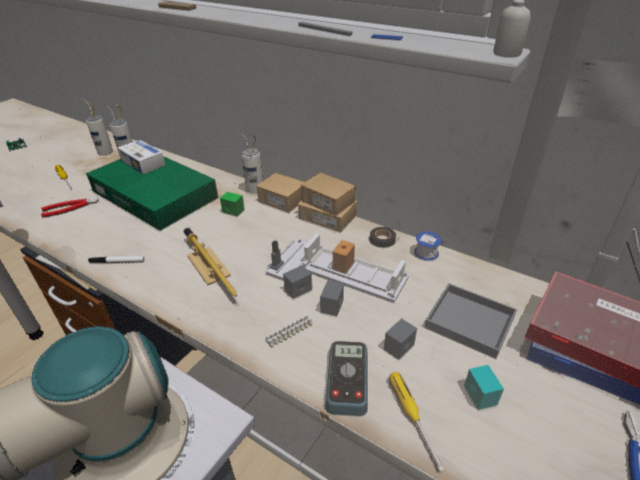

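View pics/side0.png

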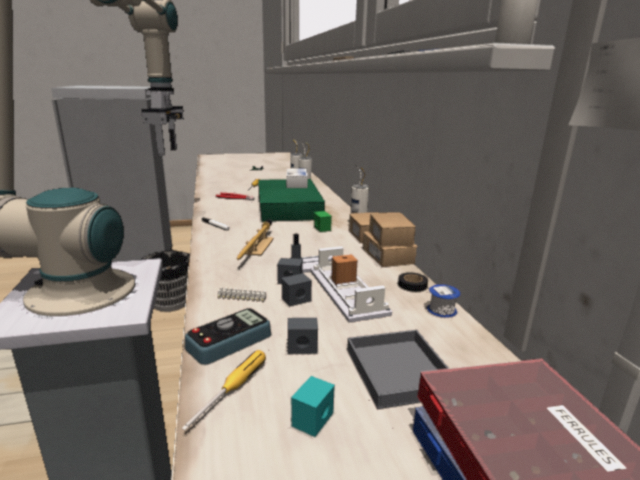

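View pics/wrist0.png

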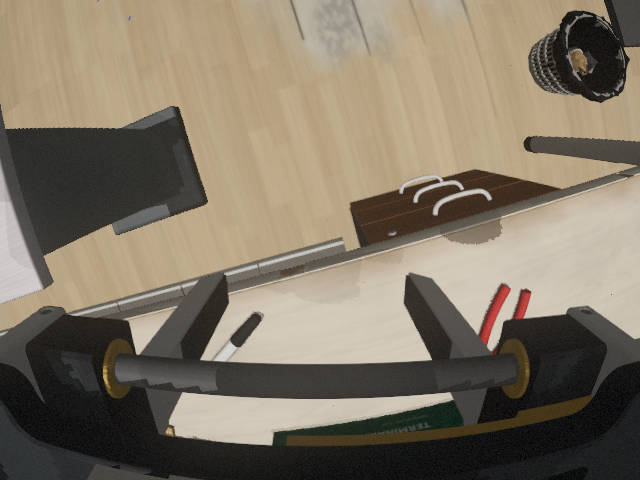

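Scene view: the dark grey cores are at (298,280), (332,297) and (400,338), and the spacer is at (344,256). The rack runs between the white brackets at about (312,245) and (397,275), with the black keeper grip at (276,250) and the tray at (470,318). The rod's handle is at (188,232) and its tip at (235,295). The look-alikes are turquoise at (483,387) and green at (232,203); I'll leave both alone.

```bash
python3 - <<'E'
from h import *
c=read_camera('scene')
for n,u,v,z in [('coreA',298,280,25),('coreB',332,297,25),('coreC',400,338,25),('spacer',344,256,45),('brL',312,244,50),('brR',397,276,45),('keep',276,250,72),('tray',470,318,10),('handle',188,232,30),('tip',235,295,30),('turq',483,387,25),('green',232,203,25)]:
    print(n,onz(c,u,v,z).round(0)[:2])
E
```

```text
coreA [454. -39.]
coreB [ 449. -134.]
coreC [ 424. -307.]
spacer [562. -96.]
brL [555. -11.]
brR [ 565. -231.]
keep [470.  31.]
tray [ 564. -404.]
handle [447. 305.]
tip [337.  46.]
turq [ 401. -479.]
green [617. 307.]
```

```bash
python3 -m inch '2 -4 3 0.1; 4 -8 6 0.2; 6 -12.5 8 0.28; 8 -17 8 0.28; 10 -21 8 0.28'; python3 -m inch '2 -4.5 0 0; 4.5 -9 0 0; 6.5 -13.5 0 0; 9 -18 0 0; 11 -22.5 0 0'; python3 -m inch '2.5 -4.5 0 0; 5 -9 0 0; 7.5 -13.5 0 0; 10 -18 0 0; 12.5 -22.5 0 0';python3 -m inch '0 0 0 0; 0 0 0 0'
python3 - <<'E'
from h import *
o=get_obs();print(o['time_s'],o['tool_pos'],np.round(o['tool_rot'],3).tolist())
c=read_camera('wrist'); cv2.imwrite('pics/w1.png',c['color'])
E
```

```text
time_s: 0.7
tool_pos: [258.6, 344.1, 299.9]
tool_rot: [[0.002, 0.0, 1.0], [0.0, 1.0, -0.0], [-1.0, 0.0, 0.002]]
ft_force: [-0.0, -0.4, 0.0]
width: 94.0
time_s: 1.2
tool_pos: [368.4, 119.2, 300.1]
tool_rot: [[0.003, 0.0, 1.0], [0.001, 1.0, -0.0], [-1.0, 0.001, 0.003]]
ft_force: [0.7, 0.2, 0.4]
width: 94.1
time_s: 1.7
tool_pos: [489.4, -99.7, 300.1]
tool_rot: [[0.003, 0.001, 1.0], [0.001, 1.0, -0.001], [-1.0, 0.001, 0.003]]
ft_force: [0.2, 0.3, 1.1]
width: 94.2
time_s: 1.9
tool_pos: [489.3, -100.5, 299.2]
tool_rot: [[0.001, 0.003, 1.0], [0.002, 1.0, -0.004], [-1.0, 0.002, 0.001]]
ft_force: [-0.1, 0.5, -0.1]
width: 94.1
1.9 [ 489.27239494 -100.53657583  299.21825175] [[0.001, 0.003, 1.0], [0.002, 1.0, -0.004], [-1.0, 0.002, 0.001]]
```

View pics/w1.png

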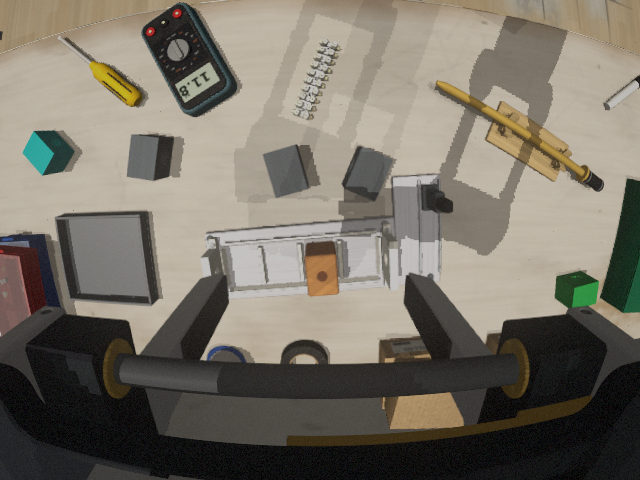

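Wrist view: cores at (368,170), (288,170) and (150,157), turquoise look-alike at (48,152), spacer at (322,268) and keeper grip at (436,200). The rod runs from (440,85) to its handle at (595,183), and the tray is at (108,258). I'll take one close crop to get the corners.

```bash
python3 - <<'E'
import cv2
i=cv2.imread('pics/w1.png'); cv2.imwrite('pics/w1c.png',cv2.resize(i[125:310,125:450],None,fx=2.45,fy=2.45,interpolation=cv2.INTER_CUBIC))
E
```

```text
(no output)
```

View pics/w1c.png

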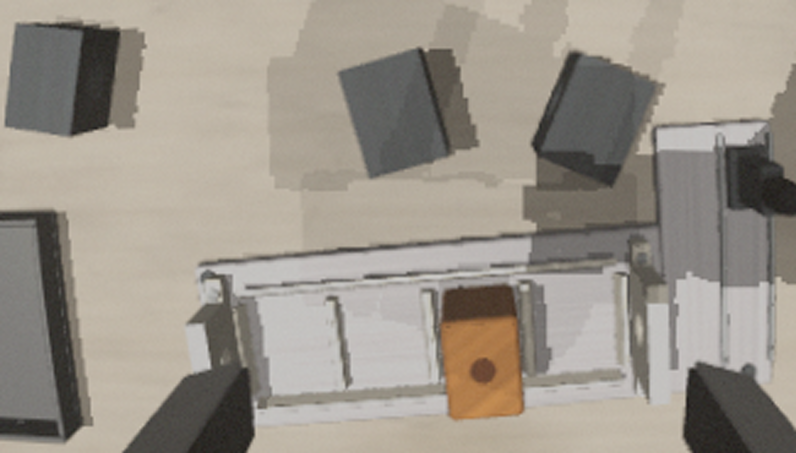

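```bash
cat > m1.py <<'E'
from h import *
o=get_obs(); c=read_camera('wrist')
f=lambda p,z: onz(c,125+(p[0]+.5)/2.45-.5,125+(p[1]+.5)/2.45-.5,z,o)[:2]
def box(n,ps,z):
    q=np.array([f(p,z) for p in ps]); e=np.diff(np.vstack([q,q[:1]]),axis=0)
    print(n,'ctr',q.mean(0).round(1),'len',np.linalg.norm(e,axis=1).round(1),'ang',np.degrees(np.arctan2(e[:,1],e[:,0])).round(1))
box('C',[(17,25),(82,28),(70,136),(5,125)],50)
box('B',[(340,72),(420,48),(450,152),(372,178)],50)
box('A',[(577,55),(660,85),(612,185),(537,150)],50)
box('sp',[(442,320),(517,316),(523,412),(450,418)],72)
box('brL',[(645,290),(668,286),(672,400),(650,403)],62)
for n,a,b,z in [('front edge',(200,264),(655,228),12),('back',(255,425),(450,416),12),('keeprail',(720,135),(724,360),12),('keeprail2',(770,125),(772,380),12)]:
    p,q=f(a,z),f(b,z);d=q-p;print(n,p.round(1),q.round(1),np.linalg.norm(d).round(1),np.degrees(np.arctan2(d[1],d[0])).round(2))
print('trayR corners',f((52,212),26).round(),f((68,438),26).round())
E
python3 m1.py
```

```text
C ctr [ 423.  -305.1] len [36.2 52.8 37.3 50.1] ang [  82.8  -10.2 -101.5  168.5]
B ctr [ 446.2 -131.4] len [38.  49.6 38.  51.1] ang [ 105.7   15.5  -71.9 -164.4]
A ctr [449.  -39.3] len [40.9 51.7 38.7 47.4] ang [  71.5  -24.6 -114.6  157.8]
sp ctr [561.  -91.8] len [34.  47.3 34.4 48.4] ang [  93.     4.2  -85.2 -176.3]
brL ctr [554.8  -7.8] len [11.1 57.8 11.  57.3] ang [  99.8    5.7  -83.1 -174.2]
front edge [ 526.1 -239.7] [508.   -2.1] 238.4 94.35
back [ 617.9 -216.5] [ 611.4 -108.4] 108.2 93.42
keeprail [459.2  30.5] [580.9  40.6] 122.2 4.75
keeprail2 [453.2  57.6] [593.4  70. ] 140.8 5.06
trayR corners [ 494. -317.] [ 624. -326.]
```

```bash
python3 -m inch '2 -1 0 -0.14; 3.5 -2 0 -0.29; 5 -4 0 -0.44; 7 -6 0 -0.59; 7 -6 0 -0.74'; python3 -m inch '0 0 0 -0.14; 0 0 0 -0.29; 0 0 0 -0.44; 0 0 0 -0.59; 0 0 0 -0.74';python3 -m inch '0 0 0 0; 0 0 0 0'
python3 - <<'E'
from h import *
o=get_obs();print(o['time_s'],o['tool_pos'],np.round(o['tool_rot'],3).tolist(),np.round(o['joint_pos'],2))
c=read_camera('wrist'); cv2.imwrite('pics/w2.png',c['color'])
print([np.round(proj(c,p,o)) for p in [(554,-8,62),(572,-227,62)]])
i=c['color'];cv2.imwrite('pics/w2c.png',cv2.resize(i[60:330,180:460],None,fx=2.2,fy=2.2,interpolation=cv2.INTER_CUBIC))
E
```

```text
time_s: 2.5
tool_pos: [560.2, -158.9, 299.6]
tool_rot: [[0.004, 0.679, 0.735], [-0.001, 0.735, -0.679], [-1.0, 0.002, 0.004]]
ft_force: [-1.1, 0.8, -0.4]
width: 94.3
time_s: 3.0
tool_pos: [559.6, -156.6, 300.3]
tool_rot: [[0.003, 0.997, 0.081], [-0.003, 0.081, -0.997], [-1.0, 0.003, 0.003]]
ft_force: [0.4, -0.1, 0.7]
width: 93.7
time_s: 3.2
tool_pos: [559.1, -154.9, 300.9]
tool_rot: [[0.003, 0.996, 0.086], [-0.003, 0.086, -0.996], [-1.0, 0.003, 0.003]]
ft_force: [-0.6, 0.4, -0.7]
width: 93.7
3.2 [ 559.12772548 -154.86368592  300.89660913] [[0.003, 0.996, 0.086], [-0.003, 0.086, -0.996], [-1.0, 0.003, 0.003]] [-0.39  0.25  1.35 -0.    1.54 -0.48]
[array([321.,  77.]), array([320., 273.])]
```

View pics/w2c.png

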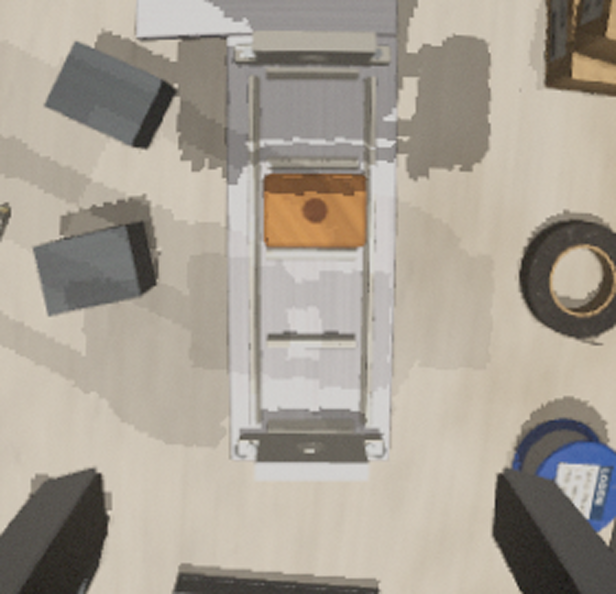

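```bash
cat > m2.py <<'E'
from h import *
o=get_obs(); c=read_camera('wrist')
f=lambda p,z: onz(c,180+(p[0]+.5)/2.2-.5,60+(p[1]+.5)/2.2-.5,z,o)[:2]
def box(n,ps,z):
    q=np.array([f(p,z) for p in ps]); e=np.diff(np.vstack([q,q[:1]]),axis=0)
    print(n,'ctr',q.mean(0).round(1),'len',np.linalg.norm(e,axis=1).round(1),'ang',np.degrees(np.arctan2(e[:,1],e[:,0])).round(1))
    return q.mean(0)
box('B',[(35,247),(128,224),(142,293),(48,315)],50)
box('A',[(78,42),(163,80),(135,148),(45,102)],50)
box('sp',[(264,192),(367,192),(365,248),(265,247)],72)
l=box('brL',[(254,33),(378,33),(378,50),(254,50)],62)
r=box('brR',[(254,463),(370,463),(368,480),(257,480)],62)
d=l-r;print((l+r)/2,np.linalg.norm(d),np.degrees(np.arctan2(d[1],d[0]))-90)
E
python3 m2.py
```

```text
B ctr [ 448.1 -133.3] len [51.9 36.6 53.  36.9] ang [  16.3  -75.2 -163.5  103.2]
A ctr [451.6 -40.7] len [50.  37.6 54.7 35.4] ang [ -22.2 -108.2  155.6   64.5]
sp ctr [563.5 -98.1] len [49.2 27.1 48.2 26.6] ang [   5.   -86.6 -175.6   95.6]
brL ctr [556.6  -9.9] len [60.4  8.7 60.3  8.6] ang [   5.2  -85.3 -174.8   94.9]
brR ctr [ 573.9 -229.2] len [61.   9.6 58.8  9.7] ang [   4.7  -89.9 -175.3  103.3]
[ 565.22661993 -119.51584247] 219.9877069094006 4.509331375881473
```

```bash
python3 -m inch '0.1 1.5 -4.5 0; 0.2 3 -9 0; 0.3 4.5 -13.5 0; 0.3 6.1 -17 0; 0.3 6.1 -17 0'  ; python3 -m inch '0 0 0 0'
```

```text
time_s: 3.8
tool_pos: [558.1, -91.8, 126.0]
tool_rot: [[-0.008, 0.996, 0.088], [0.0, 0.088, -0.996], [-1.0, -0.008, -0.001]]
ft_force: [0.3, 0.4, 0.0]
width: 93.9
time_s: 3.9
tool_pos: [559.0, -92.2, 127.0]
tool_rot: [[-0.006, 0.996, 0.09], [-0.001, 0.09, -0.996], [-1.0, -0.006, -0.0]]
ft_force: [0.6, -0.5, 0.8]
width: 94.1
```

```bash
python3 -m inch '0.3 -0.1 -3 0; 0.3 -0.1 -5.5 0; 0.3 -0.1 -7.5 0; 0.3 -0.1 -7.5 0; 0.3 -0.1 -7.5 0'; python3 -m inch '0 0 0 0;0 0 0 0;0 0 0 0;0 0 0 0;0 0 0 0' 4.5 20;  python3 -m inch '0 0 0 0;0 0 0 0;0 0 0 0'; python3 -m inch '0 0 2 0;0 0 6 0;0 0 10 0;0 0 10 0'
```

```text
time_s: 4.4
tool_pos: [563.6, -94.3, 53.9]
tool_rot: [[-0.003, 0.996, 0.09], [-0.002, 0.09, -0.996], [-1.0, -0.003, 0.001]]
ft_force: [0.3, -0.2, 1.3]
width: 93.9
time_s: 4.9
tool_pos: [563.7, -94.3, 54.1]
tool_rot: [[-0.003, 0.996, 0.09], [-0.002, 0.09, -0.996], [-1.0, -0.003, 0.001]]
ft_force: [-0.3, -0.7, -1.0]
width: 57.2
time_s: 5.2
tool_pos: [563.5, -94.2, 54.1]
tool_rot: [[-0.003, 0.996, 0.09], [-0.002, 0.09, -0.996], [-1.0, -0.003, 0.001]]
ft_force: [0.0, 0.5, 0.7]
width: 50.1
time_s: 5.6
tool_pos: [567.3, -95.2, 159.5]
tool_rot: [[0.008, 0.996, 0.09], [-0.005, 0.09, -0.996], [-1.0, 0.007, 0.005]]
ft_force: [0.9, -0.4, -1.3]
width: 49.9
```

```bash
python3 -m inch '-0.2 -4.5 0 0; -0.4 -9.5 0 0; -0.6 -14.5 0 0; -0.8 -19.5 0 0; -1 -24.5 0 0'; python3 -m inch '0 -5 -2 0; 0 -5 -6 0; 0 -5 -9 0; 0 -5 -9 0; 0 -5 -9 0'; python3 -m inch '0 0 0 0'
```

```text
time_s: 6.1
tool_pos: [556.5, -341.5, 158.2]
tool_rot: [[0.006, 0.996, 0.09], [-0.003, 0.09, -0.996], [-1.0, 0.006, 0.004]]
ft_force: [1.0, 0.1, -0.6]
width: 49.8
time_s: 6.6
tool_pos: [556.2, -391.1, 67.3]
tool_rot: [[0.005, 0.996, 0.09], [-0.002, 0.09, -0.996], [-1.0, 0.005, 0.002]]
ft_force: [-0.3, -0.3, -0.9]
width: 49.7
time_s: 6.7
tool_pos: [557.4, -391.6, 69.2]
tool_rot: [[0.007, 0.996, 0.091], [-0.004, 0.091, -0.996], [-1.0, 0.007, 0.005]]
ft_force: [0.2, -0.5, -0.1]
width: 49.7
```

```bash
python3 -m inch '0 0 -1.2 0; 0 0 -2.1 0; 0 0 -2.1 0;0 0 -2.1 0'; python3 -m inch '0 0 0 0;0 0 0 0;0 0 0 0;0 0 0 0' 7.5; python3 -m inch '0 0 3 0;0 0 8 0;-2 1 10 0;-6 4 10 0; -9 6 10 0'; python3 -m inch '-2 1 0 0;-4 2 0 -0.1;-4 2 0 -0.2;-4 2 0 -0.26; -4 2 0 -0.26' 9
cat > chk.py <<'E'
from h import *
c=read_camera('scene'); i=c['color'].astype(int); i0=cv2.imread('pics/scene0.png').astype(int)
def blobs(i):
    m=((i.max(2)<95)&(i.max(2)-i.min(2)<22)).astype('uint8'); n,l,s,ce=cv2.connectedComponentsWithStats(m)
    return [(ce[k].round(1).tolist(),int(s[k,4])) for k in range(1,n) if s[k,4]>150 and 230<ce[k][0]<460 and 230<ce[k][1]<380]
print(blobs(i0)); print(blobs(i))
E
python3 chk.py
```

```text
time_s: 7.1
tool_pos: [557.3, -391.3, 48.0]
tool_rot: [[0.007, 0.996, 0.091], [-0.004, 0.091, -0.996], [-1.0, 0.007, 0.004]]
ft_force: [0.4, -0.4, 0.5]
width: 50.2
time_s: 7.5
tool_pos: [557.4, -391.4, 48.2]
tool_rot: [[0.007, 0.996, 0.091], [-0.004, 0.091, -0.996], [-1.0, 0.007, 0.005]]
ft_force: [-0.3, 0.7, -0.1]
width: 74.2
time_s: 8.0
tool_pos: [466.0, -330.2, 149.2]
tool_rot: [[0.008, 0.996, 0.091], [-0.005, 0.091, -0.996], [-1.0, 0.007, 0.005]]
ft_force: [0.5, 0.1, -0.9]
width: 75.0
time_s: 8.5
tool_pos: [426.0, -310.2, 149.7]
tool_rot: [[0.007, 0.986, -0.168], [-0.007, -0.168, -0.986], [-1.0, 0.008, 0.006]]
ft_force: [0.6, 0.2, -1.1]
width: 89.9
[([382.2, 238.0], 284), ([275.2, 255.5], 183), ([297.3, 285.8], 414), ([331.0, 304.3], 333), ([398.1, 345.1], 454)]
[([425.1, 270.3], 229), ([297.3, 286.2], 377), ([331.6, 298.5], 615), ([397.8, 344.7], 456), ([347.2, 374.7], 1488)]
```

```bash
cat > core.py <<'E'
# measure core near (x,y,deg) in wrist view: blob centroid vs projected box hull centroid
from h import *
import sys
x,y,a=map(float,sys.argv[1:4]); ar=np.radians(a)
o=get_obs(); c=read_camera('wrist'); i=c['color'].astype(int); cv2.imwrite('pics/core.png',c['color'])
R=np.array([[np.cos(ar),-np.sin(ar)],[np.sin(ar),np.cos(ar)]])
P=[proj(c,[*(R@[sx*26,sy*19]+[x,y]),z],o) for sx in(-1,1) for sy in(-1,1) for z in(0,50)]
h=cv2.convexHull(np.array(P,np.float32)); M=cv2.moments(h); pc=np.array([M['m10'],M['m01']])/M['m00']
m=((i.max(2)<int(sys.argv[4]) if len(sys.argv)>4 else i.max(2)<115)&(i.max(2)-i.min(2)<25)).astype('uint8')
m=cv2.morphologyEx(m,cv2.MORPH_OPEN,np.ones((3,3)))
n,l,s,ce=cv2.connectedComponentsWithStats(m); k=min(range(1,n),key=lambda k:np.hypot(*(ce[k]-pc))+(1e3 if s[k,4]<800 else 0))
cn=max(cv2.findContours((l==k).astype('uint8'),0,1)[0],key=cv2.contourArea); hh=cv2.convexHull(cn)
M=cv2.moments(hh); bc=np.array([M['m10'],M['m01']])/M['m00']
print('pred',pc.round(1),cv2.contourArea(h),cv2.boundingRect(h),'blob',bc.round(1),cv2.contourArea(hh),cv2.boundingRect(hh))
print('shift mm',(onz(c,*bc,25,o)-onz(c,*pc,25,o)).round(1)[:2],'tcp',o['tool_pos'].round(1),np.degrees(np.arctan2(o['tool_rot'][1][1],o['tool_rot'][0][1])).round(2))
E
python3 core.py 424 -306 -10
```

```text
pred [310.3 234.1] 4235.2511713912245 (274, 203, 73, 62) blob [308.2 228.4] 4645.5 (276, 187, 70, 78)
shift mm [-0.8  4.9] tcp [ 426.  -310.3  149.5] -9.61
```

```bash
python3 -m inch '-0.2 0.4 -4 0; -0.2 0.4 -8 0; -0.2 0.4 -11 0; -0.2 0.4 -11.6 0; -0.2 0.4 -11.6 0'; python3 -m inch '0 0 0 0;0 0 0 0;0 0 0 0;0 0 0 0;0 0 0 0' 4.5 30;  python3 -m inch '0 0 0 0;0 0 0 0;0 0 0 0;0 0 0 0'; python3 -m inch '0 0 1 0;0 0 4 0;0 0 8.5 0;0 0 8.5 0'; python3 -m inch '0 0 0 0'
```

```text
time_s: 9.1
tool_pos: [423.9, -306.1, 32.7]
tool_rot: [[0.005, 0.986, -0.166], [-0.005, -0.166, -0.986], [-1.0, 0.006, 0.004]]
ft_force: [0.1, 0.3, 0.5]
width: 89.9
time_s: 9.6
tool_pos: [424.0, -306.3, 33.3]
tool_rot: [[0.006, 0.986, -0.166], [-0.006, -0.166, -0.986], [-1.0, 0.007, 0.005]]
ft_force: [-1.3, 0.7, 1.1]
width: 53.3
time_s: 10.0
tool_pos: [423.9, -306.1, 33.3]
tool_rot: [[0.005, 0.986, -0.166], [-0.006, -0.166, -0.986], [-1.0, 0.006, 0.005]]
ft_force: [-0.3, 0.0, 0.5]
width: 51.8
time_s: 10.4
tool_pos: [427.2, -309.2, 124.1]
tool_rot: [[0.014, 0.986, -0.166], [-0.014, -0.166, -0.986], [-1.0, 0.017, 0.011]]
ft_force: [1.2, 0.0, -1.1]
width: 51.8
time_s: 10.5
tool_pos: [427.2, -309.1, 124.8]
tool_rot: [[0.015, 0.986, -0.166], [-0.015, -0.166, -0.986], [-1.0, 0.017, 0.012]]
ft_force: [-0.1, 0.8, -2.2]
width: 51.8
```

```bash
python3 -m inch '2.8 2.3 0 0.08; 5.6 4.6 0 0.16; 8.4 6.9 0 0.247; 11.2 9.2 0 0.247; 14.3 11.6 0 0.247'; python3 -m inch '0 0 -1 0;0 0 -3 0; 0 0 -4 0; 0 0 -4 0; 0 0 -4 0'; python3 -m inch '0 0 0 0;0 0 0 0'
python3 - <<'E'
from h import *
o=get_obs();print(o['tool_pos'],np.round(o['tool_rot'],3).tolist())
c=read_camera('wrist'); cv2.imwrite('pics/w3.png',c['color'][:,100:540])
E
```

```text
time_s: 11.0
tool_pos: [569.9, -191.8, 123.2]
tool_rot: [[0.015, 0.997, 0.08], [-0.01, 0.08, -0.997], [-1.0, 0.014, 0.011]]
ft_force: [0.4, -0.6, -2.0]
width: 52.0
time_s: 11.5
tool_pos: [569.3, -192.1, 82.8]
tool_rot: [[0.014, 0.997, 0.079], [-0.009, 0.079, -0.997], [-1.0, 0.013, 0.01]]
ft_force: [-0.7, -0.9, -0.5]
width: 51.9
time_s: 11.7
tool_pos: [569.6, -192.7, 83.6]
tool_rot: [[0.016, 0.997, 0.079], [-0.01, 0.079, -0.997], [-1.0, 0.015, 0.011]]
ft_force: [0.4, 0.6, -1.7]
width: 52.2
[ 569.57284417 -192.6724366    83.63486068] [[0.016, 0.997, 0.079], [-0.01, 0.079, -0.997], [-1.0, 0.015, 0.011]]
```

View pics/w3.png

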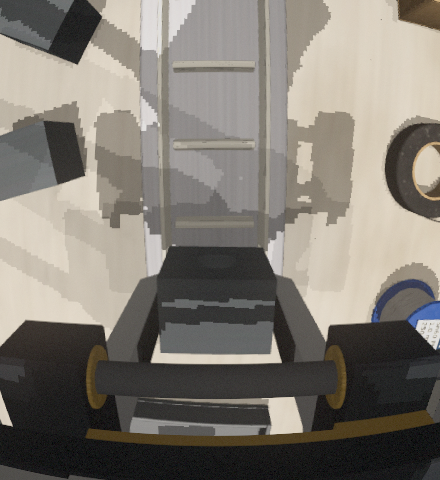

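```bash
python3 - <<'E'
from h import *
o=get_obs();c=read_camera('wrist');print(o['tool_pos'].round(1))
C=np.array([564.3,-118.5]);a=np.radians(4.6);X=np.array([np.cos(a),np.sin(a)]);Y=np.array([-np.sin(a),np.cos(a)])
for u,v,z in [(314.2,222,22),(313.6,144,22),(314,65,22),(275,222,22),(353,222,22),(273,65,22),(354,65,22),(264,200,22),(366,200,22), (258,352,84-33+50),(375,352,84-33+50),(271,247,84-33+50),(370,247,84-33+50)]:
    p=onz(c,u,v,z,o)[:2]; print((u,v),p.round(1),'rack',((p-C)@X).round(1),((p-C)@Y).round(1))
E
```

```text
[ 569.6 -192.6   83.6]
(314.2, 222) [ 568.2 -167. ] rack 0.0 -48.7
(313.6, 144) [ 564.2 -118.9] rack -0.2 -0.4
(314, 65) [560.6 -70.4] rack 0.2 48.3
(275, 222) [ 543.8 -168.8] rack -24.5 -48.5
(353, 222) [ 592.5 -165.2] rack 24.4 -48.8
(273, 65) [536.1 -71.9] rack -24.4 48.7
(354, 65) [584.6 -68.1] rack 24.2 48.7
(264, 200) [ 536.2 -155.4] rack -31.0 -34.5
(366, 200) [ 599.2 -150.6] rack 32.2 -34.8
(258, 352) [ 544.5 -212.8] rack -27.3 -92.4
(375, 352) [ 599.3 -209.1] rack 27.6 -93.1
(271, 247) [ 549. -161.] rack -18.7 -41.1
(370, 247) [ 590.1 -158. ] rack 22.5 -41.4
```

```bash
python3 -m inch '0 -0.1 -1.5 0;0 -0.1 -2.5 0; 0 -0.1 -3.2 0; 0 -0.1 -3.6 0; 0 -0.1 -3.8 0'; python3 -m inch '0 0 0 0;0 0 0 0'
```

```text
time_s: 12.3
tool_pos: [569.3, -193.4, 45.4]
tool_rot: [[0.014, 0.997, 0.079], [-0.009, 0.079, -0.997], [-1.0, 0.014, 0.011]]
ft_force: [-2.3, 1.5, 9.6]
width: 51.4
time_s: 12.5
tool_pos: [569.6, -193.5, 45.6]
tool_rot: [[0.015, 0.997, 0.079], [-0.01, 0.079, -0.997], [-1.0, 0.014, 0.011]]
ft_force: [0.4, -0.2, -1.2]
width: 51.9
```

```bash
python3 -m inch '0 0 -0.1 0;0 0 -0.1 0'; python3 -m inch '0 0 0 0;0 0 0 0;0 0 0 0;0 0 0 0;0 0 0 0' 7.5;python3 -m inch '0 0 2 0;0 0 6 0;-2 1 10 0;-6 3 10 0; -10 5 10 0' 9;python3 -m inch '-2.2 1 0 0.1;-2.2 1 0 0.195;-2.2 1 0 0.195;-2.2 1 0 0.195'; python3 core.py 447.2 -132.4 15.7; python3 chk.py
```

```text
time_s: 12.7
tool_pos: [569.7, -193.6, 45.5]
tool_rot: [[0.016, 0.997, 0.079], [-0.01, 0.079, -0.997], [-1.0, 0.015, 0.011]]
ft_force: [-1.0, 0.2, 3.8]
width: 52.1
time_s: 13.2
tool_pos: [569.7, -193.6, 45.3]
tool_rot: [[0.016, 0.997, 0.079], [-0.01, 0.079, -0.997], [-1.0, 0.015, 0.011]]
ft_force: [0.1, -0.5, 0.7]
width: 74.8
time_s: 13.7
tool_pos: [469.9, -143.7, 146.6]
tool_rot: [[0.019, 0.997, 0.079], [-0.012, 0.079, -0.997], [-1.0, 0.018, 0.013]]
ft_force: [-0.3, 0.3, -0.4]
width: 90.3
time_s: 14.1
tool_pos: [448.4, -134.0, 146.8]
tool_rot: [[0.022, 0.963, 0.268], [-0.008, 0.269, -0.963], [-1.0, 0.019, 0.014]]
ft_force: [0.9, -0.8, -1.6]
width: 90.1
pred [311.1 235.8] 4346.279808912659 (274, 204, 74, 64) blob [311.4 229.5] 5304.5 (275, 190, 73, 79)
shift mm [-1.2  5.1] tcp [ 448.4 -134.   146.8] 15.59
[([382.2, 238.0], 284), ([275.2, 255.5], 183), ([297.3, 285.8], 414), ([331.0, 304.3], 333), ([398.1, 345.1], 454)]
[([382.0, 238.3], 272), ([275.7, 257.1], 225), ([382.1, 276.8], 287), ([297.4, 281.9], 719), ([330.8, 303.6], 388)]
```

```bash
python3 -m inch '0 0 -4 0; -0.1 0.1 -8 0'; python3 -m inch '0 0 -1 0; 0 0 -2 0'
```

```text
time_s: 14.4
tool_pos: [449.8, -134.1, 66.6]
tool_rot: [[0.025, 0.963, 0.268], [-0.01, 0.268, -0.963], [-1.0, 0.022, 0.016]]
ft_force: [-0.1, -0.3, -0.4]
width: 90.1
time_s: 14.6
tool_pos: [449.8, -134.2, 45.1]
tool_rot: [[0.024, 0.963, 0.267], [-0.009, 0.267, -0.964], [-1.0, 0.02, 0.015]]
ft_force: [0.7, -0.2, 0.9]
width: 90.3
```

```bash
python3 -m inch '0 0 3 0; 0 0 7 0; 0 0 9.5 0;0 0 10.5 0;0 0 10.5 0'; python3 -m inch '0 0 0 0'; python3 -m inch '0 0 -5 0; 0 0 -9.8 0; 0 0 -9.8 0'; python3 -m inch '0 0 0 0; 0 0 0 0'
```

```text
time_s: 15.1
tool_pos: [451.1, -134.8, 151.4]
tool_rot: [[0.027, 0.963, 0.267], [-0.011, 0.267, -0.964], [-1.0, 0.023, 0.017]]
ft_force: [0.7, 0.3, -0.2]
width: 89.9
time_s: 15.2
tool_pos: [450.5, -134.5, 150.3]
tool_rot: [[0.025, 0.964, 0.266], [-0.01, 0.267, -0.964], [-1.0, 0.022, 0.016]]
ft_force: [-0.4, 0.0, 0.4]
width: 89.7
time_s: 15.5
tool_pos: [444.3, -131.7, 46.3]
tool_rot: [[0.011, 0.964, 0.266], [-0.003, 0.266, -0.964], [-1.0, 0.01, 0.006]]
ft_force: [-0.6, 0.4, 0.4]
width: 90.1
time_s: 15.7
tool_pos: [444.5, -131.8, 46.8]
tool_rot: [[0.01, 0.964, 0.266], [-0.003, 0.266, -0.964], [-1.0, 0.009, 0.006]]
ft_force: [0.4, -0.2, 0.3]
width: 90.2
```

```bash
python3 -m inch '0.2 0 -0.7 0; 0.3 0 -1.4 0; 0.3 0 -1.4 0'; python3 -m inch '0 0 0 0;0 0 0 0;0 0 0 0;0 0 0 0;0 0 0 0' 4.5 30;  python3 -m inch '0 0 0 0;0 0 0 0;0 0 0 0;0 0 0 0'; python3 -m inch '0 0 1 0;0 0 3 0;0 0 6 0;0 0 8.5 0; 0 0 9 0'; python3 -m inch '0 0 0 0'
```

```text
time_s: 16.0
tool_pos: [447.7, -131.8, 32.8]
tool_rot: [[0.011, 0.964, 0.267], [-0.003, 0.267, -0.964], [-1.0, 0.01, 0.006]]
ft_force: [-0.2, -0.1, 0.2]
width: 90.2
time_s: 16.5
tool_pos: [447.5, -131.8, 32.9]
tool_rot: [[0.01, 0.964, 0.267], [-0.003, 0.267, -0.964], [-1.0, 0.009, 0.006]]
ft_force: [-0.1, 0.4, 0.2]
width: 53.3
time_s: 16.9
tool_pos: [447.4, -131.8, 32.9]
tool_rot: [[0.01, 0.964, 0.267], [-0.003, 0.267, -0.964], [-1.0, 0.009, 0.006]]
ft_force: [-0.5, -0.4, 0.8]
width: 51.6
time_s: 17.4
tool_pos: [449.4, -132.7, 125.9]
tool_rot: [[0.016, 0.964, 0.267], [-0.006, 0.267, -0.964], [-1.0, 0.014, 0.01]]
ft_force: [0.8, -1.5, -1.7]
width: 51.7
time_s: 17.5
tool_pos: [449.6, -132.7, 126.4]
tool_rot: [[0.017, 0.964, 0.267], [-0.006, 0.267, -0.964], [-1.0, 0.015, 0.011]]
ft_force: [-0.4, 0.9, -1.2]
width: 51.9
```

```bash
python3 -m inch '3 0 0 -0.06; 6 -0.3 0 -0.12; 9 -0.7 0 -0.19; 11.6 -1.1 0 -0.19; 11.6 -1.1 0 -0.19'; python3 -m inch '0 0 -3 0;0 0 -6 0; 0 0 -6 0'; python3 -m inch '0 0 0 0;0 0 0 0'
```

```text
time_s: 18.0
tool_pos: [568.5, -144.2, 124.5]
tool_rot: [[0.017, 0.997, 0.08], [-0.009, 0.08, -0.997], [-1.0, 0.016, 0.011]]
ft_force: [0.5, 1.5, -2.3]
width: 51.6
time_s: 18.3
tool_pos: [563.4, -142.4, 59.4]
tool_rot: [[0.005, 0.997, 0.08], [-0.005, 0.08, -0.997], [-1.0, 0.005, 0.005]]
ft_force: [-0.7, -0.3, -2.5]
width: 52.1
time_s: 18.5
tool_pos: [562.8, -142.3, 59.7]
tool_rot: [[0.004, 0.997, 0.08], [-0.005, 0.08, -0.997], [-1.0, 0.004, 0.005]]
ft_force: [-0.3, -0.4, -1.6]
width: 51.6
```

```bash
python3 -m inch '0.35 -0.1 0 0;0.35 -0.1 -0.4 0;0.35 -0.1 -0.8 0; 0.35 -0.1 -1.2 0; 0.35 -0.1 -1.45 0'; python3 -m inch '0 0 0 0;0 0 0 0'; python3 -m inch '0 0 -0.1 0;0 0 -0.1 0'
```

```text
time_s: 19.0
tool_pos: [565.9, -143.1, 44.8]
tool_rot: [[0.003, 0.997, 0.08], [-0.004, 0.08, -0.997], [-1.0, 0.003, 0.005]]
ft_force: [-4.5, 1.3, 14.7]
width: 52.0
time_s: 19.2
tool_pos: [565.9, -143.1, 44.8]
tool_rot: [[0.003, 0.997, 0.08], [-0.004, 0.08, -0.997], [-1.0, 0.003, 0.005]]
ft_force: [0.2, 0.2, 0.2]
width: 52.1
time_s: 19.4
tool_pos: [565.9, -143.1, 44.8]
tool_rot: [[0.004, 0.997, 0.08], [-0.005, 0.08, -0.997], [-1.0, 0.003, 0.005]]
ft_force: [-2.3, 0.7, 5.8]
width: 51.5
```

```bash
python3 -m inch '0 0 0.1 0;0 0 0.1 0;0 0 0.1 0;0 0 0.1 0;0 0 0.1 0' 7.5;python3 -m inch '0 0 3 0;0 0 7 0;-3 3 10 0;-7 6.5 10 0; -11.6 10.4 10 0' 9;python3 -m inch '0 0 0 -0.14;0 0 0 -0.28;0 0 0 -0.42;0 0 0 -0.47;0 0 0 -0.47'; python3 core.py 450.8 -40.2 -22.5
```

```text
time_s: 19.9
tool_pos: [565.8, -143.1, 45.6]
tool_rot: [[0.003, 0.997, 0.08], [-0.004, 0.08, -0.997], [-1.0, 0.003, 0.005]]
ft_force: [-0.1, -0.2, 0.6]
width: 74.5
time_s: 20.4
tool_pos: [461.1, -48.3, 146.5]
tool_rot: [[0.006, 0.997, 0.079], [-0.005, 0.079, -0.997], [-1.0, 0.006, 0.005]]
ft_force: [0.9, -0.1, 0.6]
width: 89.9
time_s: 20.9
tool_pos: [461.0, -48.2, 146.6]
tool_rot: [[0.003, 0.925, -0.38], [-0.007, -0.38, -0.925], [-1.0, 0.006, 0.005]]
ft_force: [-0.5, 0.0, 0.2]
width: 90.2
pred [297.7 235.7] 4316.857232165523 (261, 204, 73, 63) blob [295.2 229. ] 5075.5 (261, 189, 71, 78)
shift mm [0.4 5.8] tcp [461.  -48.2 146.6] -22.36
```

```bash
python3 -m inch '-0.5 0.4 -4 0; -1 0.8 -8 0; -1 0.8 -10.5 0; -1 0.8 -11.3 0; -1 0.8 -11.3 0'; python3 -m inch '0 0 0 0'
```

```text
time_s: 21.45
tool_pos: [450.6, -40.2, 32.8]
tool_rot: [[0.001, 0.925, -0.379], [-0.006, -0.379, -0.925], [-1.0, 0.003, 0.006]]
ft_force: [-0.4, -0.9, -0.4]
width: 90.0
time_s: 21.55
tool_pos: [451.9, -40.6, 33.8]
tool_rot: [[0.003, 0.925, -0.379], [-0.007, -0.379, -0.925], [-1.0, 0.006, 0.005]]
ft_force: [0.0, -0.1, 0.7]
width: 89.5
```

```bash
python3 -m inch '0 0 -0.1 0;0 0 -0.1 0;0 0 -0.1 0;0 0 -0.1 0;0 0 -0.1 0' 4.5 30;  python3 -m inch '0 0 0 0;0 0 0 0;0 0 0 0;0 0 0 0'; python3 -m inch '0 0 1 0;0 0 3 0;0 0 6 0;0 0 8.5 0; 0 0 9 0'; python3 -m inch '2 -1 0 0.12; 4.5 -2 0 0.24; 7 -3.4 0 0.36; 10 -5 0 0.47; 11 -5.3 0 0.47'; python3 -m inch '0 0 0 0'
```

```text
time_s: 22.05
tool_pos: [451.4, -40.4, 32.9]
tool_rot: [[0.002, 0.925, -0.379], [-0.007, -0.379, -0.925], [-1.0, 0.005, 0.005]]
ft_force: [-0.9, 0.6, 1.2]
width: 53.5
time_s: 22.45
tool_pos: [451.2, -40.3, 32.9]
tool_rot: [[0.002, 0.925, -0.379], [-0.006, -0.379, -0.925], [-1.0, 0.004, 0.005]]
ft_force: [-1.0, 0.5, 1.5]
width: 51.7
time_s: 22.95
tool_pos: [453.5, -40.8, 125.9]
tool_rot: [[0.008, 0.925, -0.379], [-0.008, -0.379, -0.925], [-1.0, 0.011, 0.004]]
ft_force: [1.2, -0.3, -1.5]
width: 51.7
time_s: 23.45
tool_pos: [566.2, -95.7, 124.8]
tool_rot: [[0.013, 0.997, 0.081], [-0.005, 0.081, -0.997], [-1.0, 0.012, 0.006]]
ft_force: [-0.2, 0.1, -2.6]
width: 51.9
time_s: 23.55
tool_pos: [566.7, -96.0, 123.6]
tool_rot: [[0.011, 0.997, 0.08], [-0.004, 0.08, -0.997], [-1.0, 0.011, 0.005]]
ft_force: [-0.0, -0.7, -2.8]
width: 51.4
```

```bash
python3 -m inch '-0.2 0.1 -3.2 0;-0.3 0.2 -6.2 0; -0.3 0.2 -6.2 0'; python3 -m inch '0 0 0 0;0 0 0 0'
```

```text
time_s: 23.85
tool_pos: [558.1, -92.0, 57.4]
tool_rot: [[-0.0, 0.997, 0.079], [-0.0, 0.079, -0.997], [-1.0, -0.0, 0.0]]
ft_force: [-1.3, -0.1, -2.9]
width: 51.8
time_s: 24.05
tool_pos: [557.6, -91.6, 58.2]
tool_rot: [[-0.0, 0.997, 0.079], [-0.0, 0.079, -0.997], [-1.0, -0.0, 0.0]]
ft_force: [0.8, 0.8, -1.6]
width: 51.6
```

Tool is vertical again. Next I shift it over pocket 2 and lower it.

```bash
python3 -m inch '0.45 -0.2 0 0;0.47 -0.2 -0.2 0;0.47 -0.2 -0.6 0; 0.47 -0.2 -1 0; 0.47 -0.2 -1.35 0'; python3 -m inch '0 0 0 0;0 0 0 0'; python3 -m inch '0 0 0.1 0;0 0 0.1 0;0 0 0.1 0;0 0 0.1 0;0 0 0.1 0' 7.5; python3 -m inch '0 0 2 0;0 0 5 0;0 0 9 0;0 -2 13 0;0 -4 17 0' 9; python3 -m inch '0 -1 4 0;0 -1 7 0;0 -1 8 0;0 -1 8 0'
python3 - <<'E'
from h import *
o=get_obs();print(o['tool_pos'],np.round(o['tool_rot'],3).tolist())
c=read_camera('wrist'); i=c['color'];cv2.imwrite('pics/w4.png',i);cv2.imwrite('pics/w4c.png',cv2.resize(i[40:330,150:490],None,fx=2,fy=2,interpolation=cv2.INTER_CUBIC))
E
```

```text
time_s: 24.55
tool_pos: [562.0, -93.5, 44.7]
tool_rot: [[-0.001, 0.997, 0.079], [-0.0, 0.079, -0.997], [-1.0, -0.001, -0.0]]
ft_force: [-6.4, 2.7, 31.0]
width: 51.5
time_s: 24.75
tool_pos: [562.0, -93.5, 44.8]
tool_rot: [[-0.001, 0.997, 0.079], [-0.0, 0.079, -0.997], [-1.0, -0.001, 0.0]]
ft_force: [0.4, -0.1, 1.0]
width: 52.1
time_s: 25.25
tool_pos: [562.1, -93.6, 45.8]
tool_rot: [[-0.001, 0.997, 0.079], [-0.0, 0.079, -0.997], [-1.0, -0.001, 0.0]]
ft_force: [0.0, -0.3, 0.4]
width: 75.0
time_s: 25.75
tool_pos: [561.8, -133.4, 217.4]
tool_rot: [[-0.001, 0.997, 0.08], [-0.0, 0.08, -0.997], [-1.0, -0.001, 0.0]]
ft_force: [1.5, -0.7, -0.5]
width: 89.9
time_s: 26.15
tool_pos: [562.3, -143.5, 298.4]
tool_rot: [[0.002, 0.997, 0.08], [-0.001, 0.08, -0.997], [-1.0, 0.002, 0.001]]
ft_force: [0.9, -0.2, -0.1]
width: 90.2
[ 562.25024038 -143.51702164  298.43401725] [[0.002, 0.997, 0.08], [-0.001, 0.08, -0.997], [-1.0, 0.002, 0.001]]
```

View pics/w4c.png

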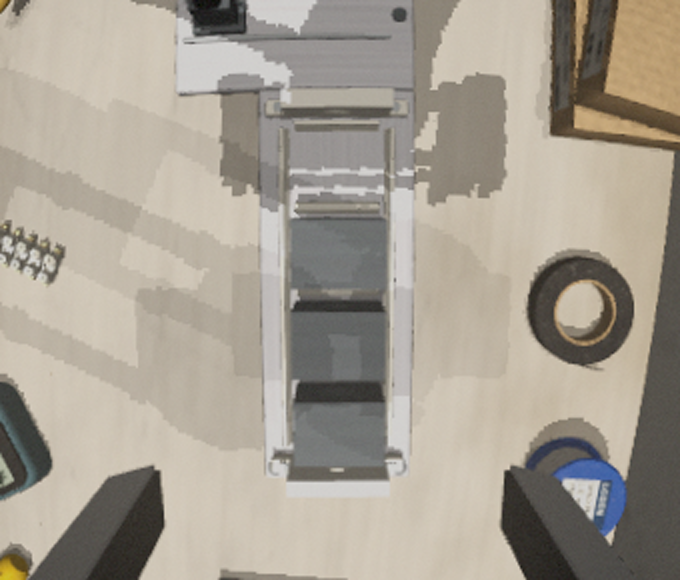

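All three cores are seated in line between the brackets: pocket 2 at (338,255), pocket 1 at (338,345) and pocket 0 at (340,435) in the crop. Now the rod.

```bash
python3 -m inch '-2 4 0 -0.1; -4 8.5 0 -0.2; -6 13 0 -0.3; -8 17.5 0 -0.4; -10 22 0 -0.48'; python3 -m inch '-2 4 -2 0; -4 8 -4 0; -6 12 -5 0; -6 12 -5 0; -6 12 -5 0'; python3 -m inch '0 0 0 0'
python3 - <<'E'
from h import *
o=get_obs();print(o['tool_pos'],np.round(o['tool_rot'],3).tolist())
c=read_camera('wrist'); i=c['color'];cv2.imwrite('pics/w5.png',i)
E
```

```text
time_s: 26.7
tool_pos: [459.0, 78.6, 293.9]
tool_rot: [[-0.006, 0.92, -0.392], [0.001, -0.392, -0.92], [-1.0, -0.006, 0.001]]
ft_force: [0.2, 0.1, 0.5]
width: 90.1
time_s: 27.2
tool_pos: [397.3, 198.9, 241.9]
tool_rot: [[-0.01, 0.921, -0.389], [-0.001, -0.389, -0.921], [-1.0, -0.009, 0.005]]
ft_force: [0.6, 0.2, 0.6]
width: 90.3
time_s: 27.3
tool_pos: [397.6, 198.2, 241.3]
tool_rot: [[-0.01, 0.921, -0.39], [-0.002, -0.39, -0.921], [-1.0, -0.009, 0.006]]
ft_force: [0.3, 0.1, 0.4]
width: 89.7
[397.64963879 198.17475768 241.28276576] [[-0.01, 0.921, -0.39], [-0.002, -0.39, -0.921], [-1.0, -0.009, 0.006]]
```

View pics/w5.png

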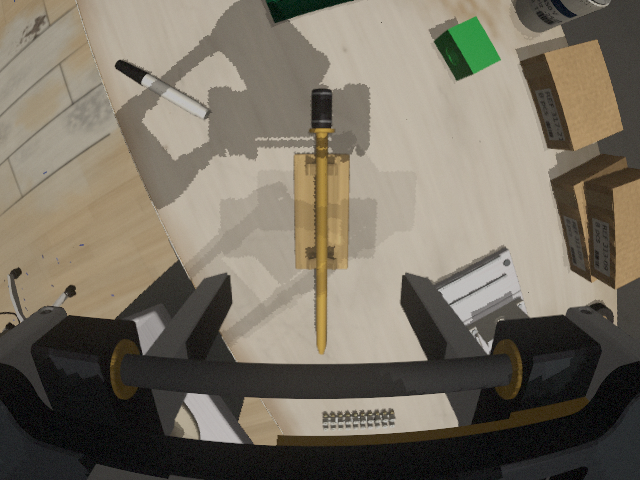

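The rod's handle spans rows 88–127 at column 322, its collar is at (322,129) and its tip at (322,353).

```bash
cat > rod.py <<'E'
from h import *
import sys
o=get_obs();c=read_camera('wrist');i=c['color'].astype(int);b,g,r=i[...,0],i[...,1],i[...,2]
# brass: saturated yellow vs wood ; handle: very dark
hm=(i.max(2)<70)
cs=[]
for v in range(92,126,2):
    u=np.where(hm[v,290:355])[0]+290; cs.append((u.min(),u.max(),v))
cs=np.array(cs);print(cs[::4].tolist())
ends=[]
v0=[v for v in range(70,150) if hm[v,317:327].mean()>.6]; print('rows',v0[0],v0[-1])
m=np.median((cs[:,0]+cs[:,1])/2)
bm=((r-b>70)&(r>90))
for v in (150,210,285,300,320,340):
    u=np.where(bm[v,305:340])[0]+305; print(v,u.min(),u.max())
for (u,v,z) in [(m,v0[0],34),(m,v0[-1],38),(322,129,36),(321.5,285,34),(321.8,340,34),(322,353,30)]:
    print((u,v,z),onz(c,u,v,z,o)[:2].round(1))
E
python3 rod.py
```

```text
[[312, 331, 92], [312, 331, 100], [312, 331, 108], [312, 331, 116], [312, 331, 124]]
rows 88 127
150 320 325
210 318 339
285 318 325
300 317 326
320 317 326
340 317 325
(np.float64(321.5), 88, 34) [451.9 315.5]
(np.float64(321.5), 127, 38) [436.4 279.2]
(322, 129, 36) [436.2 277.2]
(321.5, 285, 34) [372.1 126.4]
(321.8, 340, 34) [345.7  62.6]
(322, 353, 30) [338.1  43.5]
```

```bash
python3 -m inch '2 4 -3 0; 4.6 9.9 -6 0; 4.6 9.9 -10 0; 4.6 9.9 -12 0; 4.6 9.9 -12 0' 5; python3 -m inch '0 0 0 0;0 0 0 0'
```

```text
time_s: 27.9
tool_pos: [442.3, 295.0, 117.6]
tool_rot: [[-0.018, 0.92, -0.392], [-0.005, -0.392, -0.92], [-1.0, -0.015, 0.012]]
ft_force: [0.1, 0.1, 0.8]
width: 53.5
time_s: 28.1
tool_pos: [443.5, 294.3, 118.9]
tool_rot: [[-0.016, 0.919, -0.394], [-0.005, -0.394, -0.919], [-1.0, -0.013, 0.011]]
ft_force: [0.3, -0.4, 0.5]
width: 49.8
```

```bash
python3 -m inch '0 0.2 -3 0; 0.1 0.3 -6 0; 0.1 0.3 -8 0; 0.1 0.3 -9.1 0; 0.1 0.3 -9.1 0'; python3 -m inch '0 0 0 0;0 0 0 0'; python3 -c "
from h import *
o=get_obs();c=read_camera('wrist');cv2.imwrite('pics/w6.png',c['color'][:,100:540]);print(o['tool_pos'])"
```

```text
time_s: 28.6
tool_pos: [444.6, 296.8, 28.0]
tool_rot: [[-0.017, 0.919, -0.394], [-0.005, -0.395, -0.919], [-1.0, -0.013, 0.011]]
ft_force: [0.1, -0.8, 0.3]
width: 49.9
time_s: 28.8
tool_pos: [445.8, 297.3, 29.5]
tool_rot: [[-0.014, 0.919, -0.395], [-0.004, -0.395, -0.919], [-1.0, -0.011, 0.009]]
ft_force: [-0.0, -0.5, 0.2]
width: 50.2
[445.77860878 297.305101    29.51908169]
```

View pics/w6.png

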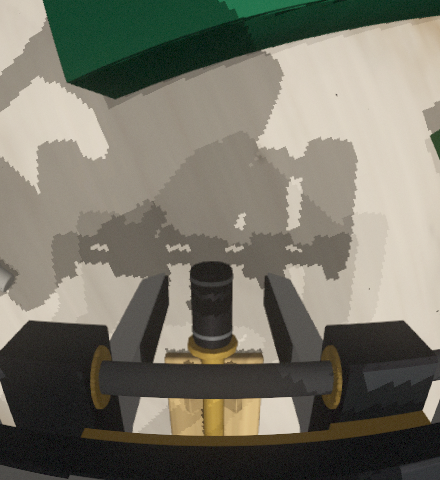

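```bash
python3 -m inch '-0.1 0 -0.25 0;-0.1 0 -0.25 0;-0.1 0 -0.25 0;-0.1 0 -0.25 0;-0.1 0 -0.25 0' 1 50;  python3 -m inch '0 0 0 0;0 0 0 0;0 0 0 0;0 0 0 0'; python3 -m inch '0 0 0.5 0;0 0 1.5 0;0 0 3 0;0 0 4.5 0;0 0 5 0'; python3 -m inch '0 0 0 0;0 0 0 0'
```

```text
time_s: 29.35
tool_pos: [444.5, 297.4, 26.9]
tool_rot: [[-0.014, 0.919, -0.395], [-0.004, -0.395, -0.919], [-1.0, -0.012, 0.009]]
ft_force: [0.6, -0.1, 0.2]
width: 18.4
time_s: 29.75
tool_pos: [444.4, 297.4, 26.8]
tool_rot: [[-0.015, 0.919, -0.395], [-0.004, -0.395, -0.919], [-1.0, -0.012, 0.009]]
ft_force: [-1.3, -0.1, 1.4]
width: 18.9
time_s: 30.25
tool_pos: [445.6, 298.0, 78.9]
tool_rot: [[-0.011, 0.919, -0.395], [-0.002, -0.395, -0.919], [-1.0, -0.01, 0.006]]
ft_force: [-0.4, 0.2, -1.6]
width: 19.0
time_s: 30.45
tool_pos: [445.7, 298.0, 79.1]
tool_rot: [[-0.011, 0.919, -0.395], [-0.002, -0.395, -0.919], [-1.0, -0.009, 0.006]]
ft_force: [-0.2, 0.4, -1.4]
width: 18.9
```

```bash
python3 - <<'E'
from h import *
c=read_camera('wrist')
o4=dict(tool_pos=[562.25,-143.5,298.4],tool_rot=np.array([[0.002,0.997,0.08],[-0.001,0.08,-0.997],[-1,0.002,0.001]]))
o5=dict(tool_pos=[397.65,198.2,241.3],tool_rot=np.array([[-0.01,0.921,-0.39],[-0.002,-0.39,-0.921],[-1,-0.009,0.006]]))
print('box near corner (w4)',onz(c,150+553/2,40+135/2,0,o4).round())
for p in [(525,65),(558,148),(585,290),(551,175)]: print('w5',p,onz(c,*p,0,o5).round(), onz(c,*p,100,o5).round())
s=read_camera('scene')
for p,z in [((300,210),0),((328,228),0),((357,205),0),((258,200),0)]: print('scene',p,onz(s,*p,z).round())
for p,z in [((302,180),100),((328,186),100),((357,185),100)]: print('scene top',p,onz(s,*p,z).round())
E
```

```text
box near corner (w4) [693.  -8.   0.]
w5 (525, 65) [698. 269.   0.] [632. 269. 100.]
w5 (558, 148) [708. 159.   0.] [640. 186. 100.]
w5 (585, 290) [713. -54.   0.] [643.  25. 100.]
w5 (551, 175) [687. 130.   0.] [623. 164. 100.]
scene (300, 210) [720. 144.   0.]
scene (328, 228) [688.  29.   0.]
scene (357, 205) [829.  18.   0.]
scene (258, 200) [698. 281.   0.]
scene top (302, 180) [723. 134. 100.]
scene top (328, 186) [733.  57. 100.]
scene top (357, 185) [778.  -6. 100.]
```

```bash
python3 -m inch '0 0 1.5 0;0 0 3.5 0;0 0 5 0;0 0 6 0; 0 0 6 0'; python3 -m inch '1.5 0 0 0.08;3 0 0 0.16;4.5 0 0 0.24;6 0 0 0.32; 7.5 -0.2 0 0.4'; python3 -m inch '0.5 0 0 0.05; 1 0 0 0.085; 1 0 0 0.085; 1 0 0 0.085; 1 0 0 0.085'; python3 -m inch '0 0 0 0;0 0 0 0'
```

```text
time_s: 31.05
tool_pos: [445.8, 298.1, 139.2]
tool_rot: [[-0.011, 0.919, -0.395], [-0.002, -0.395, -0.919], [-1.0, -0.009, 0.006]]
ft_force: [-0.2, 0.3, -1.0]
width: 18.9
time_s: 31.55
tool_pos: [520.6, 295.9, 137.7]
tool_rot: [[-0.011, 1.0, -0.002], [-0.006, -0.002, -1.0], [-1.0, -0.011, 0.006]]
ft_force: [-0.0, 0.5, -2.1]
width: 18.6
time_s: 32.05
tool_pos: [530.0, 295.8, 137.1]
tool_rot: [[-0.012, 0.997, 0.082], [-0.008, 0.082, -0.997], [-1.0, -0.013, 0.007]]
ft_force: [0.1, 0.3, -1.8]
width: 19.0
time_s: 32.25
tool_pos: [529.6, 295.8, 137.1]
tool_rot: [[-0.012, 0.997, 0.082], [-0.008, 0.082, -0.997], [-1.0, -0.013, 0.007]]
ft_force: [-0.5, 0.9, -0.9]
width: 18.4
```

```bash
python3 -m inch '0 0 -2 0;0.1 0 -4.5 0;0.1 0 -7 0;0.1 0 -8.5 0; 0.1 0 -8.8 0'; python3 -m inch '0 0 0 0;0 0 0 0'
python3 - <<'E'
from h import *
o=get_obs();print(o['tool_pos'],np.round(o['tool_rot'],3).tolist())
c=read_camera('wrist');i=c['color'];cv2.imwrite('pics/w7.png',i)
s=read_camera('scene');d=read_camera('side')
a=cv2.resize(s['color'][180:300,220:420],None,fx=4,fy=4,interpolation=cv2.INTER_CUBIC)
cv2.imwrite('pics/s7.png',a);cv2.imwrite('pics/d7.png',d['color'])
print(proj(s,[557,20,37]),proj(d,[557,20,37]))
E
```

```text
time_s: 32.75
tool_pos: [529.0, 295.2, 47.2]
tool_rot: [[-0.016, 0.996, 0.082], [-0.009, 0.082, -0.997], [-1.0, -0.017, 0.008]]
ft_force: [-0.2, 0.1, -0.5]
width: 18.4
time_s: 32.95
tool_pos: [529.4, 295.4, 47.9]
tool_rot: [[-0.015, 0.996, 0.082], [-0.009, 0.082, -0.997], [-1.0, -0.016, 0.008]]
ft_force: [0.3, 0.1, -0.8]
width: 19.2
[529.41494725 295.38909644  47.88381449] [[-0.015, 0.996, 0.082], [-0.009, 0.082, -0.997], [-1.0, -0.016, 0.008]]
(np.float64(302.34406814923614), np.float64(243.65982164561132)) (np.float64(328.4846384674577), np.float64(253.0802337420101))
```

View pics/s7.png

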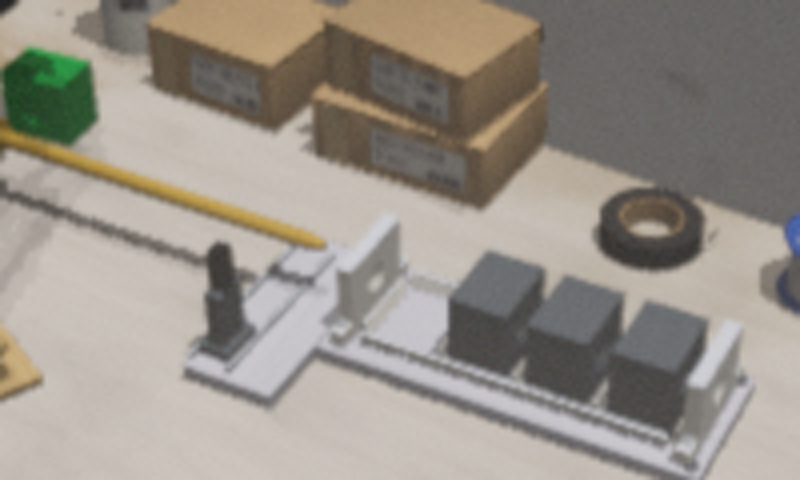

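```bash
cat > tip.py <<'E'
from h import *
C=np.array([564.3,-118.5]);a=np.radians(4.6);X=np.array([np.cos(a),np.sin(a),0]);Y=np.array([-np.sin(a),np.cos(a),0]);C3=np.array([*C,0])
torack=lambda p:(np.array([(p-C3)@X,(p-C3)@Y,p[2]])).round(1)
o=get_obs();s=read_camera('scene');d=read_camera('side')
def brass(c,x0,x1,y0,y1):
    i=c['color'].astype(int);b,g,r=i[...,0],i[...,1],i[...,2]
    m=((r-b>75)&(r-g>15)&(g>70)).astype('uint8'); m[:y0]=0;m[y1:]=0;m[:,:x0]=0;m[:,x1:]=0
    n,l,st,ce=cv2.connectedComponentsWithStats(m);k=1+np.argmax(st[1:,4]); v,u=np.where(l==k); return u,v
print('tcp rack',torack(np.array(o['tool_pos'])))
if __name__=='__main__':
    u,v=brass(s,200,305,190,262); k=u.argmax(); ts=(u.max()+.5,v[u>=u.max()-1].mean()); print('scene tip',ts)
    # fitted axis line in scene
    us=np.unique(u); vm=np.array([v[u==q].mean() for q in us]); sel=us<us.max()-6; pf=np.polyfit(us[sel],vm[sel],1)
    print('axis at tip col',np.polyval(pf,ts[0]))
    ts=(ts[0],np.polyval(pf,ts[0]))
    p,q=ray(s,*ts); # intersect with rack plane x_rack=0
    t=-((p-C3)@X)/(q@X); print('scene tip on x_rack=0:',torack(p+t*q))
    for yy in (140,200,250,300):
        pass
    for uu in (us.min()+5,(us.min()+us.max())/2):
        p,q=ray(s,uu,np.polyval(pf,uu)); t=-((p-C3)@X)/(q@X); print('axis pt on x_rack=0',torack(p+t*q))
    print('pred hole inner scene',proj(s,C3+105*Y+[0,0,37]),'side pred tip',proj(d,C3+141*Y+[0,0,51]))
    u2,v2=brass(d,300,345,225,270) 
    print('side brass',len(u2),u2.min(),u2.max(),v2.min(),v2.max())
E
python3 tip.py
```

```text
tcp rack [ -1.3 415.4  48.3]
scene tip (np.float64(300.5), np.float64(240.0))
axis at tip col 240.6652345544752
scene tip on x_rack=0: [ -0.  141.1  48.1]
axis pt on x_rack=0 [ -0.  385.   52.3]
axis pt on x_rack=0 [ -0.  266.7  50.2]
pred hole inner scene (np.float64(313.49508292839266), np.float64(248.45591232518814)) side pred tip (np.float64(326.85408822536715), np.float64(247.61261115013406))
side brass 90 304 326 225 247
```

```bash
python3 - <<'E'
import cv2,numpy as np
from h import *
d=cv2.imread('pics/d7.png')[210:280,295:375]; s=read_camera('scene')['color'][215:285,285:365]; w=cv2.imread('pics/w7.png')[0:330,160:480]
A=cv2.resize(d,(400,350),interpolation=cv2.INTER_CUBIC);B=cv2.resize(s,(400,350),interpolation=cv2.INTER_CUBIC)
W=cv2.resize(w,(240,248)); out=np.zeros((600,800,3),np.uint8);out[:350,:400]=A;out[:350,400:]=B;out[352:,:240]=W
h7=cv2.imread('pics/w7.png')[380:480,240:400]; out[352:552,250:570]=cv2.resize(h7,(320,200))
cv2.imwrite('pics/comp7.png',out)
E
```

```text
(no output)
```

View pics/comp7.png

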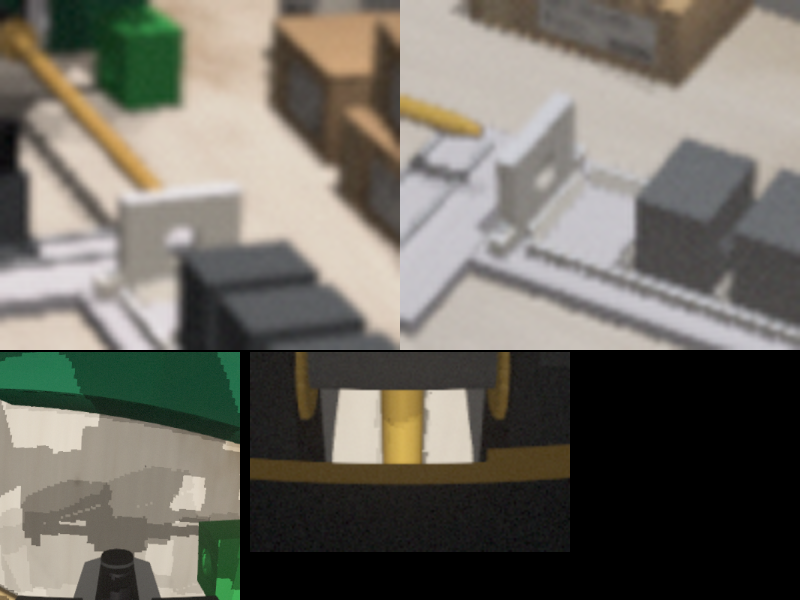

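```bash
python3 - <<'E'
from tip import *
i=cv2.imread('pics/w7.png').astype(int)
c=read_camera('wrist')
b,g,r=i[...,0],i[...,1],i[...,2]; m=(r-b>60)&(r>80)
for v in range(396,438,4):
    u=np.where(m[v,295:345])[0]+295
    if len(u)>8: 
        uc=(u.min()+u.max())/2; p=onz(c,uc,v,51.2,o); print(v,u.min(),u.max(),torack(p))
hm=i.max(2)<60
for v in range(275,330,10):
    u=np.where(hm[v,300:332])[0]+300
    if len(u)>5: print('h',v,u.min(),u.max(),torack(onz(c,(u.min()+u.max())/2,v,55,o)))
# scene axis in terms of line: predicted slope for Y-parallel line vs measured
u,v=brass(s,200,305,190,262); us=np.unique(u); vm=np.array([v[u==q].mean() for q in us]); n=[(v==0).sum() for q in us]
pf=np.polyfit(us[4:-6],vm[4:-6],1); print('scene slope meas',pf[0])
for dx,dz in [(0,0),(2,0),(0,2)]:
    A=np.array(proj(s,C3+150*Y+X*dx+[0,0,50+dz]));B=np.array(proj(s,C3+390*Y+[0,0,50]));print((dx,dz),(A-B)[1]/(A-B)[0])
u,v=brass(d,290,345,205,270); vs=np.unique(v); um=np.array([u[v==q].mean() for q in vs]); pf=np.polyfit(vs[2:-3],um[2:-3],1); print('side rows',vs.min(),vs.max(),'du/dv',pf[0])
for dx,dz in [(0,0),(2,0),(0,2)]:
    A=np.array(proj(d,C3+150*Y+X*dx+[0,0,50+dz]));B=np.array(proj(d,C3+390*Y+[0,0,50]));print((dx,dz),(A-B)[0]/(A-B)[1])
E
```

```text
tcp rack [ -1.6 415.3  47.8]
400 306 325 [ -1.  355.9  51.2]
404 306 325 [ -1.  352.9  51.2]
408 306 325 [ -1.  349.9  51.2]
412 306 325 [ -1.  346.8  51.2]
416 306 325 [ -1.  343.6  51.2]
420 306 325 [ -1.  340.3  51.2]
424 307 325 [ -0.7 337.1  51.2]
428 307 325 [ -0.7 333.7  51.2]
432 307 325 [ -0.7 330.2  51.2]
h 275 300 331 [ -0.9 431.9  55. ]
h 295 300 331 [ -0.9 422.   55. ]
h 305 300 331 [ -0.9 416.9  55. ]
h 315 300 331 [ -0.9 411.6  55. ]
h 325 300 331 [ -0.9 406.2  55. ]
scene slope meas 0.3414822266934938
(0, 0) 0.32619650293947733
(2, 0) 0.31880770702274475
(0, 2) 0.31800568044608224
side rows 217 247 du/dv 0.8994871794871803
(0, 0) 0.9392044056064129
(2, 0) 0.9686857818246214
(0, 2) 0.9655036290220368
```

```bash
python3 -m inch '0.12 0 -0.5 0;0.13 0 -1 0;0.13 0 -1.05 0;0.2 -1 -1.05 0;0.28 -2 -1.05 0'; python3 -m inch '0 0 0 0;0 0 0 0'; python3 tip.py
```

```text
time_s: 33.9
tool_pos: [531.8, 274.5, 36.8]
tool_rot: [[-0.016, 0.996, 0.083], [-0.01, 0.083, -0.997], [-1.0, -0.017, 0.008]]
ft_force: [-0.1, 1.4, -0.4]
width: 18.6
time_s: 34.1
tool_pos: [532.0, 273.9, 37.0]
tool_rot: [[-0.016, 0.997, 0.082], [-0.009, 0.082, -0.997], [-1.0, -0.017, 0.008]]
ft_force: [0.7, -0.0, -0.1]
width: 18.8
tcp rack [ -0.7 393.8  37. ]
scene tip (np.float64(304.5), np.float64(244.33333333333334))
axis at tip col 245.2292993118528
scene tip on x_rack=0: [ -0.  130.2  37.8]
axis pt on x_rack=0 [  0.  353.9  41.2]
axis pt on x_rack=0 [ -0.  246.4  39.6]
pred hole inner scene (np.float64(313.49508292839266), np.float64(248.45591232518814)) side pred tip (np.float64(326.85408822536715), np.float64(247.61261115013406))
side brass 89 301 323 225 247
```

```bash
python3 - <<'E'
from tip import *
cr=lambda p:((np.array(p)-[285,215]+.5)*5+[400,0]).round(0)
crd=lambda p:((np.array(p)-[295,210]+.5)*5).round(0)
for y in (105,115):
  for x in (-30,30):
    P=C3+y*Y+x*X+[0,0,62]; print(y,x,'scene',cr(proj(s,P)),'side',crd(proj(d,P)))
for y in(105,115): print('hole',y,cr(proj(s,C3+y*Y+[0,0,37])),crd(proj(d,C3+y*Y+[0,0,37])))
for x in(-26,26): 
  for y in (44,6): P=C3+y*Y+x*X+[0,0,62];print('core2 top',x,y,cr(proj(s,P)),crd(proj(d,P)))
# silhouette: now current crops
S=s['color'][215:285,275:345];D=d['color'][210:280,295:375]
o1=cv2.resize(S,(420,420),interpolation=cv2.INTER_CUBIC);o2=cv2.resize(D,(400,350),interpolation=cv2.INTER_CUBIC)
out=np.zeros((420,800,3),np.uint8);out[:,:400]=o1[:,20:];out[:350,400:]=o2;cv2.imwrite('pics/c8.png',out)
E
```

```text
tcp rack [ -0.7 394.3  37. ]
105 -30 scene [512. 164.] side [128. 202.]
105 30 scene [574.  96.] side [246. 190.]
115 -30 scene [494. 158.] side [121. 195.]
115 30 scene [556.  90.] side [239. 182.]
hole 105 [545. 170.] [186. 244.]
hole 115 [527. 164.] [179. 237.]
core2 top -26 44 [631. 197.] [180. 250.]
core2 top -26 6 [706. 221.] [210. 283.]
core2 top 26 44 [682. 135.] [287. 238.]
core2 top 26 6 [754. 158.] [321. 270.]
```

View pics/c8.png

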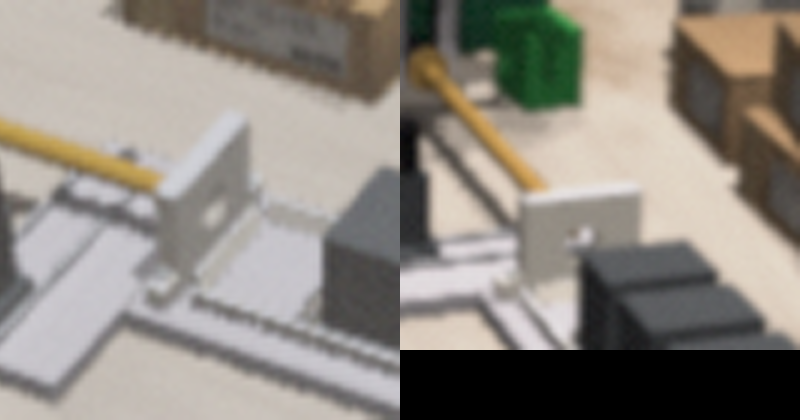

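```bash
python3 -m inch '0.04 0 -0.13 0;0.07 -0.3 -0.13 0;0.09 -0.6 -0.13 0;0.12 -0.9 -0.13 0;0.12 -0.9 -0.13 0'; python3 -m inch '0.02 -0.3 0 0;0.05 -0.6 0 0;0.07 -0.9 0 0;0.07 -0.9 0 0'; python3 -c "
from tip import *
print(o['ft_force'].round(1),o['ft_torque'].round(2))"
```

```text
time_s: 34.8
tool_pos: [533.1, 265.2, 35.6]
tool_rot: [[-0.016, 0.996, 0.083], [-0.01, 0.082, -0.997], [-1.0, -0.017, 0.008]]
ft_force: [-0.1, -0.5, -1.1]
width: 18.6
time_s: 35.2
tool_pos: [533.8, 255.7, 35.6]
tool_rot: [[-0.016, 0.996, 0.082], [-0.01, 0.082, -0.997], [-1.0, -0.017, 0.008]]
ft_force: [1.0, 0.1, -0.7]
width: 18.2
tcp rack [ -0.4 375.4  35.6]
[ 1.   0.1 -0.7] [ 0.02 -0.    0.06]
```

```bash
python3 -m inch '0.06 -0.8 0 0;0.12 -1.6 0 0;0.19 -2.4 0 0;0.25 -3.2 0 0;0.25 -3.2 0 0'; python3 -m inch '0.06 -0.7 0 0;0.12 -1.4 0 0;0.16 -2 0 0;0.16 -2 0 0;0.16 -2 0 0'; python3 -c "
from tip import *
print(o['ft_force'].round(1),o['ft_torque'].round(2))
x=slice(285,385);y=slice(215,285)
cv2.imwrite('pics/c9.png',np.hstack([cv2.resize(s['color'][225:295,290:370],(400,350),interpolation=2),cv2.resize(d['color'][210:280,295:375],(400,350),interpolation=2)]))
for cc,b in((s,(295,350,225,280)),(d,(290,375,200,290))):
    u,v=brass(cc,*b);print(u.max(),v[u==u.max()].mean(),len(u))"
```

```text
time_s: 35.8
tool_pos: [536.4, 222.7, 35.6]
tool_rot: [[-0.016, 0.997, 0.081], [-0.01, 0.081, -0.997], [-1.0, -0.017, 0.009]]
ft_force: [0.3, 0.4, -1.9]
width: 18.6
time_s: 36.3
tool_pos: [538.1, 202.6, 35.7]
tool_rot: [[-0.016, 0.997, 0.08], [-0.01, 0.08, -0.997], [-1.0, -0.017, 0.008]]
ft_force: [0.4, 0.9, -1.8]
width: 18.6
tcp rack [ -0.4 322.2  35.7]
[ 0.4  0.9 -1.8] [0.01 0.03 0.03]
331 253.5 50
368 222.0 88
```

View pics/c9.png

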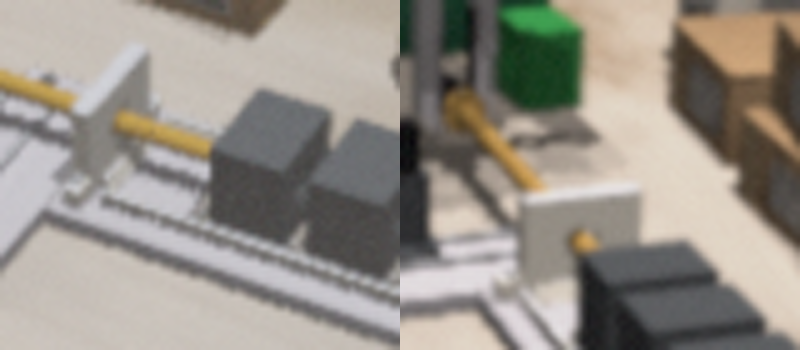

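```bash
python3 -m inch '0.03 -0.4 0 0;0.06 -0.8 0 0;0.1 -1.2 0 0;0.13 -1.6 0 0;0.16 -2 0 0'; python3 -m inch '0.03 -0.4 0 0;0.06 -0.8 0 0;0.1 -1.2 0 0;0.13 -1.6 0 0;0.16 -2 0 0' ; python3 -c "
from tip import *
print(o['ft_force'].round(1),o['ft_torque'].round(2))"
```

```text
time_s: 36.9
tool_pos: [539.7, 182.5, 35.6]
tool_rot: [[-0.016, 0.997, 0.081], [-0.01, 0.081, -0.997], [-1.0, -0.017, 0.008]]
ft_force: [-0.2, 0.3, -1.3]
width: 18.7
time_s: 37.4
tool_pos: [541.3, 162.2, 35.7]
tool_rot: [[-0.016, 0.997, 0.081], [-0.01, 0.081, -0.997], [-1.0, -0.017, 0.008]]
ft_force: [0.6, 0.5, -0.7]
width: 18.8
tcp rack [ -0.4 281.6  35.7]
[ 0.6  0.5 -0.7] [0.03 0.1  0.01]
```

```bash
python3 -m inch '0.03 -0.4 0 0;0.06 -0.8 0 0;0.1 -1.2 0 0;0.13 -1.6 0 0;0.16 -2 0 0'; python3 -m inch '0.03 -0.4 0 0;0.06 -0.8 0 0;0.1 -1.2 0 0;0.13 -1.6 0 0;0.16 -2 0 0' ; python3 -m inch '0.03 -0.4 0 0;0.06 -0.8 0 0;0.1 -1.2 0 0;0.13 -1.6 0 0;0.16 -2 0 0' ;python3 -c "
from tip import *
print(o['ft_force'].round(1),o['ft_torque'].round(2))"
```

```text
time_s: 38.0
tool_pos: [542.9, 141.6, 35.6]
tool_rot: [[-0.016, 0.997, 0.08], [-0.01, 0.08, -0.997], [-1.0, -0.017, 0.009]]
ft_force: [0.1, -0.3, -1.6]
width: 18.9
time_s: 38.5
tool_pos: [544.6, 121.3, 35.7]
tool_rot: [[-0.016, 0.997, 0.08], [-0.01, 0.08, -0.997], [-1.0, -0.017, 0.009]]
ft_force: [-0.2, 0.2, -1.6]
width: 18.6
time_s: 39.0
tool_pos: [546.2, 101.0, 35.7]
tool_rot: [[-0.016, 0.997, 0.08], [-0.01, 0.08, -0.997], [-1.0, -0.017, 0.009]]
ft_force: [0.1, -0.7, -2.2]
width: 18.6
tcp rack [ -0.4 220.2  35.7]
[ 0.1 -0.7 -2.2] [ 0.08  0.07 -0.  ]
```

```bash
python3 -m inch '0.03 -0.4 0 0;0.06 -0.8 0 0;0.1 -1.2 0 0;0.13 -1.6 0 0;0.16 -2 0 0'; python3 -m inch '0.03 -0.4 0 0;0.06 -0.8 0 0;0.1 -1.2 0 0;0.13 -1.6 0 0;0.16 -2 0 0' ; python3 -m inch '0.02 -0.2 0 0;0.03 -0.4 0 0;0.05 -0.6 0 0;0.06 -0.8 0 0;0.08 -1 0 0';python3 -c "
from tip import *
print(o['ft_force'].round(1),o['ft_torque'].round(2))"
```

```text
time_s: 39.6
tool_pos: [547.9, 80.4, 35.7]
tool_rot: [[-0.016, 0.997, 0.08], [-0.01, 0.079, -0.997], [-1.0, -0.017, 0.009]]
ft_force: [0.5, -0.6, -1.9]
width: 19.0
time_s: 40.1
tool_pos: [549.5, 60.1, 35.7]
tool_rot: [[-0.016, 0.997, 0.08], [-0.01, 0.079, -0.997], [-1.0, -0.017, 0.009]]
ft_force: [-0.1, -0.7, -0.4]
width: 19.2
time_s: 40.6
tool_pos: [550.3, 50.0, 35.7]
tool_rot: [[-0.016, 0.997, 0.08], [-0.01, 0.08, -0.997], [-1.0, -0.017, 0.009]]
ft_force: [-0.5, -0.1, -1.0]
width: 18.8
tcp rack [ -0.5 169.   35.7]
[-0.5 -0.1 -1. ] [0.01 0.1  0.02]
```

```bash
python3 -m inch '0.02 -0.2 0 0;0.03 -0.4 0 0;0.05 -0.6 0 0;0.06 -0.8 0 0;0.08 -1 0 0'; python3 -m inch '0.02 -0.3 0 0;0.05 -0.6 0 0;0.07 -0.9 0 0;0.1 -1.2 0 0;0.12 -1.4 0 0' ;python3 -c "
from tip import *
print(o['ft_force'].round(1),o['ft_torque'].round(2))"
```

```text
time_s: 41.2
tool_pos: [551.1, 39.7, 35.7]
tool_rot: [[-0.016, 0.997, 0.079], [-0.01, 0.079, -0.997], [-1.0, -0.017, 0.009]]
ft_force: [-1.0, 0.5, -0.6]
width: 18.6
time_s: 41.7
tool_pos: [552.4, 25.3, 35.6]
tool_rot: [[-0.016, 0.997, 0.079], [-0.01, 0.079, -0.997], [-1.0, -0.017, 0.009]]
ft_force: [0.2, -0.6, -1.8]
width: 19.1
tcp rack [ -0.4 144.3  35.6]
[ 0.2 -0.6 -1.8] [ 0.08 -0.04  0.03]
```

Through the far bracket with no force. Now I press the collar home gently.

```bash
python3 -m inch '0.02 -0.2 0 0;0.03 -0.4 0 0;0.04 -0.45 0 0'; python3 -m inch '0.01 -0.1 0 0;0.01 -0.2 0 0;0.01 -0.2 0 0'; python3 -m inch '0.01 -0.1 0 0;0.01 -0.2 0 0;0.01 -0.2 0 0';python3 -c "
from tip import *
print(o['ft_force'].round(1),o['ft_torque'].round(2))"
```

```text
time_s: 42.1
tool_pos: [552.8, 20.7, 35.6]
tool_rot: [[-0.016, 0.997, 0.079], [-0.01, 0.079, -0.997], [-1.0, -0.017, 0.009]]
ft_force: [-1.0, -0.6, -1.5]
width: 19.1
time_s: 42.4
tool_pos: [552.8, 20.5, 35.5]
tool_rot: [[-0.016, 0.997, 0.078], [-0.007, 0.078, -0.997], [-1.0, -0.017, 0.006]]
ft_force: [-0.2, 5.6, -1.4]
width: 18.8
time_s: 42.7
tool_pos: [552.8, 20.5, 35.6]
tool_rot: [[-0.016, 0.997, 0.076], [-0.003, 0.076, -0.997], [-1.0, -0.016, 0.002]]
ft_force: [-0.2, 7.8, -0.8]
width: 18.7
tcp rack [ -0.3 139.4  35.6]
[-0.2  7.8 -0.8] [ 1.35  0.03 -0.  ]
```

```bash
python3 -m inch '0 0 -0.1 0;0 0 -0.1 0;0 0 -0.1 0;0 0 -0.1 0;0 0 -0.1 0' 5; python3 -m inch '0 0 1.5 0;0 0 4 0;0 0 7 0;0 0 10 0;0 0 11 0'; python3 -m inch '-2 0 6 0;-3 0 10 0;-3 0 14 0;-3 0 16 0;-3 0 16 0' 0;  python3 -m inch '0 0 0 0'
python3 - <<'E'
from tip import *
c=read_camera('wrist');i=c['color'];cv2.imwrite('pics/w10.png',i)
print(o['tool_pos'],np.round(o['tool_rot'],3).tolist(),[np.round(proj(c,C3+p[0]*X+p[1]*Y+[0,0,p[2]],o)) for p in [(0,159,37),(0,115,37),(-70,169,86),(0,-135,37)]])
E
```

```text
time_s: 43.3
tool_pos: [552.9, 20.1, 34.6]
tool_rot: [[-0.016, 0.997, 0.076], [-0.004, 0.076, -0.997], [-1.0, -0.016, 0.003]]
ft_force: [-0.2, 0.4, -0.1]
width: 49.8
time_s: 43.8
tool_pos: [554.8, 19.8, 147.6]
tool_rot: [[-0.01, 0.997, 0.076], [-0.005, 0.076, -0.997], [-1.0, -0.011, 0.004]]
ft_force: [0.8, -0.4, -1.7]
width: 49.9
time_s: 44.3
tool_pos: [526.2, 19.5, 310.4]
tool_rot: [[-0.004, 0.997, 0.076], [-0.005, 0.076, -0.997], [-1.0, -0.004, 0.005]]
ft_force: [-0.2, 0.2, -0.4]
width: 13.0
time_s: 44.4
tool_pos: [525.6, 19.5, 308.6]
tool_rot: [[-0.007, 0.997, 0.076], [-0.005, 0.076, -0.997], [-1.0, -0.007, 0.005]]
ft_force: [0.1, 0.2, -0.4]
width: 5.2
tcp rack [-27.5 140.6 308.6]
[525.56128355  19.45629978 308.61844425] [[-0.007, 0.997, 0.076], [-0.005, 0.076, -0.997], [-1.0, -0.007, 0.005]] [array([340., 190.]), array([340., 226.]), array([276., 187.]), array([336., 393.])]
```

View pics/w10.png

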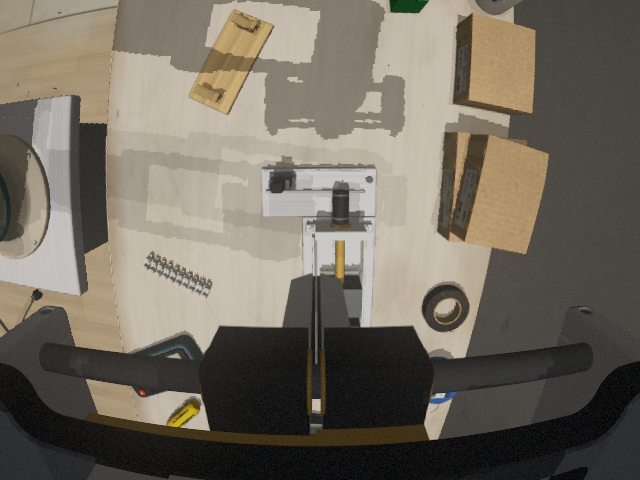

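```bash
python3 - <<'E'
from tip import *
i=cv2.imread('pics/w10.png');c=read_camera('wrist')
for u in (333,337,340,343,347): print(u,[int(x) for x in i[174:246,u].max(1)][::2])
pr=lambda y,z,x=0:np.round(proj(c,C3+x*X+y*Y+[0,0,z],o),1)
print('end',pr(159,37),pr(159,27),pr(159,46),'collar top',pr(119,48),pr(115,50),'bracket top',pr(115,62),pr(105,62),'base',pr(159,12))
k=(i.max(2)<50);k[:, :262]=0;k[:,300:]=0;k[:160]=0;k[200:]=0;v,u=np.where(k);print('keeper dark',u.min(),u.max(),v.min(),v.max(),np.median(u),np.median(v),pr(169,86,-70),pr(169,56,-70))
E
```

```text
tcp rack [-27.7 140.7 308.1]
333 [200, 199, 203, 203, 201, 193, 125, 100, 58, 51, 76, 58, 47, 51, 49, 54, 48, 54, 49, 52, 48, 55, 85, 52, 56, 88, 89, 95, 94, 178, 200, 202, 200, 193, 186, 185]
337 [202, 199, 201, 199, 127, 127, 114, 93, 44, 49, 68, 68, 57, 52, 61, 57, 59, 55, 55, 62, 59, 60, 110, 78, 55, 68, 114, 93, 91, 185, 203, 202, 201, 178, 153, 157]
340 [200, 199, 203, 202, 136, 97, 99, 93, 48, 53, 73, 88, 62, 65, 62, 62, 65, 62, 65, 63, 64, 65, 103, 85, 68, 64, 93, 92, 93, 185, 201, 203, 202, 196, 190, 189]
343 [201, 198, 203, 164, 134, 100, 98, 93, 52, 56, 65, 80, 58, 58, 59, 60, 58, 57, 60, 55, 57, 62, 88, 72, 56, 65, 92, 88, 97, 185, 203, 203, 202, 178, 160, 156]
347 [202, 196, 202, 202, 146, 98, 99, 96, 61, 51, 66, 67, 54, 54, 55, 55, 51, 50, 54, 51, 55, 52, 80, 50, 61, 81, 92, 95, 97, 184, 202, 202, 202, 202, 202, 200]
end [340.5 190. ] [340.  188.9] [341. 191.] collar top [340.8 225. ] [340.8 228.7] bracket top [341.4 231.2] [341.3 239.6] base [339.4 187.4]
keeper dark 276 283 179 189 281.5 182.5 [276.5 187.1] [279.5 183.8]
```

```bash
python3 -m inch '-3 1 -3 0;-6 2 -7 0;-7.9 2.2 -11 0;-7.9 2.2 -13 0;-7.9 2.2 -13 0' 0; python3 -m inch '0 0 -3 0;0 0 -6 0;0 0 -8 0;0 0 -9.2 0;0 0 -9.2 0'; python3 -m inch '0 0 0 0;0 0 0 0'; python3 -c "from tip import *"
```

```text
time_s: 45.2
tool_pos: [443.5, 41.8, 175.8]
tool_rot: [[-0.014, 0.997, 0.076], [-0.005, 0.076, -0.997], [-1.0, -0.015, 0.003]]
ft_force: [0.2, 0.1, 0.2]
width: 0.6
time_s: 45.7
tool_pos: [443.9, 41.7, 83.3]
tool_rot: [[-0.016, 0.997, 0.076], [-0.005, 0.076, -0.997], [-1.0, -0.016, 0.003]]
ft_force: [-0.3, 0.1, 0.5]
width: 0.0
time_s: 45.9
tool_pos: [445.5, 41.6, 84.5]
tool_rot: [[-0.013, 0.997, 0.076], [-0.005, 0.076, -0.997], [-1.0, -0.013, 0.004]]
ft_force: [0.1, -0.2, 0.7]
width: 0.7
tcp rack [-105.6  169.1   84.5]
```

```bash
python3 -m inch '0 0 -0.5 0;0 0 -1 0;0.5 0 -1 0;1 0.1 -1 0;1 0.1 -1 0'; python3 -m inch '0.6 0.05 0 0;1.2 0.1 0 0;1.8 0.15 0 0;2.4 0.2 0 0;3 0.25 0 0'; python3 -m inch '0.6 0.05 0 0;1.2 0.1 0 0;1.8 0.15 0 0;2.4 0.2 0 0;3 0.25 0 0'; python3 -c "from tip import *"
```

```text
time_s: 46.5
tool_pos: [456.3, 42.7, 74.4]
tool_rot: [[-0.012, 0.997, 0.076], [-0.005, 0.076, -0.997], [-1.0, -0.013, 0.004]]
ft_force: [-0.4, -1.1, -0.4]
width: 0.3
time_s: 47.0
tool_pos: [486.4, 45.3, 74.3]
tool_rot: [[-0.013, 0.997, 0.076], [-0.004, 0.076, -0.997], [-1.0, -0.013, 0.003]]
ft_force: [-2.2, 1.1, 0.2]
width: 0.4
time_s: 47.5
tool_pos: [516.9, 47.9, 74.3]
tool_rot: [[-0.013, 0.997, 0.076], [-0.004, 0.076, -0.997], [-1.0, -0.013, 0.003]]
ft_force: [-2.2, 1.3, 0.9]
width: 0.2
tcp rack [-33.9 169.6  74.3]
```

```bash
python3 -m inch '0.4 0.03 0 0;0.8 0.06 0 0;1.2 0.09 0 0;1.2 0.09 0 0'; python3 -m inch '0.2 0.02 0 0;0.3 0.02 0 0;0.3 0.02 0 0'; python3 -m inch '0.2 0.02 0 0;0.2 0.02 0 0;0.2 0.02 0 0'; python3 -m inch '0.2 0.02 0 0;0.2 0.02 0 0;0.2 0.02 0 0';python3 -c "from tip import *"
```

```text
time_s: 48.0
tool_pos: [529.9, 48.7, 74.2]
tool_rot: [[-0.012, 0.997, 0.076], [-0.005, 0.076, -0.997], [-1.0, -0.012, 0.004]]
ft_force: [-2.0, 0.1, 0.7]
width: 0.1
time_s: 48.3
tool_pos: [530.1, 48.8, 74.2]
tool_rot: [[-0.018, 0.997, 0.077], [-0.005, 0.077, -0.997], [-1.0, -0.018, 0.004]]
ft_force: [-7.7, -1.0, 5.3]
width: 0.3
time_s: 48.6
tool_pos: [530.0, 48.7, 74.3]
tool_rot: [[-0.022, 0.997, 0.077], [-0.005, 0.077, -0.997], [-1.0, -0.022, 0.004]]
ft_force: [-5.7, -0.5, 4.3]
width: 0.5
time_s: 48.9
tool_pos: [530.0, 48.8, 74.3]
tool_rot: [[-0.026, 0.997, 0.077], [-0.006, 0.077, -0.997], [-1.0, -0.026, 0.004]]
ft_force: [-7.1, -0.3, 3.2]
width: 0.3
tcp rack [-20.8 169.5  74.3]
```

```bash
python3 -m inch '0.3 0.02 0 0;0.4 0.03 0 0;0.4 0.03 0 0;0.4 0.03 0 0'; python3 -m inch '-1 0 0 0;-2 0 0 0;-2 0 3 0;-2 0 7 0;-2 0 11 0'; python3 -m inch '-2 -2 4 0;-3 -5 8 0;-3 -9 12 0; -3 -10 12 0; -3 -10 12 0'; python3 -m inch '0 0 0 0'
python3 - <<'E'
from tip import *
c=read_camera('wrist');w=c['color']
pr=lambda y,z,x=0:np.round(proj(c,C3+x*X+y*Y+[0,0,z],o),1)
A=cv2.resize(w[60:330,200:440],None,fx=1.66,fy=1.66);B=cv2.resize(s['color'][190:310,260:420],None,fx=2.5,fy=2.5,interpolation=2)
D=cv2.resize(d['color'][215:335,270:410],(400,300),interpolation=2)
out=np.zeros((600,800,3),np.uint8);out[:A.shape[0],:A.shape[1]]=A;out[:300,400:]=B[:, :400];out[300:,400:]=D;cv2.imwrite('pics/fin.png',out)
f=lambda p:((p-[200,60])*1.66).round()
print('keeper grip shut pred',f(pr(169,86)),'open',f(pr(169,86,-70)),'handle end',f(pr(159,37)),'tip',f(pr(-135,37)))
i=w.astype(int)
k=(i.max(2)<60).astype('uint8');n,l,st,ce=cv2.connectedComponentsWithStats(k)
print([(ce[j].round(),st[j].tolist()) for j in range(1,n) if 60<st[j,4] and ce[j][1]<330 and 250<ce[j][0]<400])
E
python3 chk.py
```

```text
time_s: 49.4
tool_pos: [530.0, 48.8, 74.4]
tool_rot: [[-0.033, 0.996, 0.078], [-0.007, 0.077, -0.997], [-0.999, -0.034, 0.004]]
ft_force: [-9.5, -0.6, 6.4]
width: 0.5
time_s: 49.9
tool_pos: [509.9, 48.8, 185.4]
tool_rot: [[-0.032, 0.996, 0.078], [-0.007, 0.077, -0.997], [-0.999, -0.033, 0.004]]
ft_force: [0.6, 0.7, 0.2]
width: 0.5
time_s: 50.4
tool_pos: [480.9, -53.2, 307.1]
tool_rot: [[-0.027, 0.997, 0.075], [-0.009, 0.074, -0.997], [-1.0, -0.027, 0.007]]
ft_force: [0.7, 0.2, -0.7]
width: 0.5
time_s: 50.5
tool_pos: [480.5, -52.7, 306.4]
tool_rot: [[-0.027, 0.997, 0.074], [-0.007, 0.074, -0.997], [-1.0, -0.028, 0.005]]
ft_force: [-0.0, 0.5, -1.2]
width: 0.3
tcp rack [-78.3  72.3 306.4]
keeper grip shut pred [326. 103.] open [213. 101.] handle end [313. 120.] tip [296. 490.]
[(array([389., 124.]), [376, 118, 26, 13, 195]), (array([383., 149.]), [380, 138, 8, 22, 123]), (array([394., 148.]), [389, 139, 8, 21, 77]), (array([379., 234.]), [364, 226, 46, 34, 265]), (array([381., 273.]), [363, 264, 45, 34, 366])]
[([382.2, 238.0], 284), ([275.2, 255.5], 183), ([297.3, 285.8], 414), ([331.0, 304.3], 333), ([398.1, 345.1], 454)]
[([293.2, 241.9], 267), ([382.2, 238.1], 281), ([361.5, 269.5], 896), ([346.8, 377.1], 1435)]
```

View pics/fin.png

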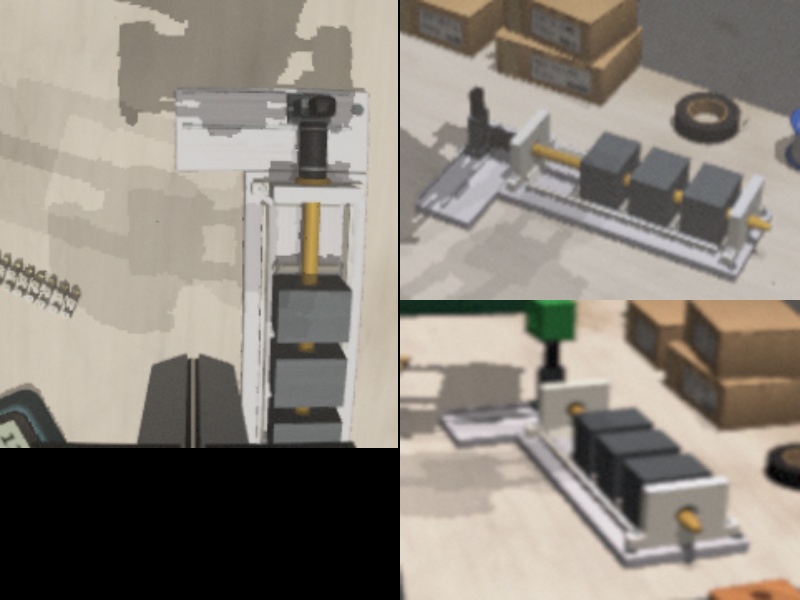

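The final view shows all cores upright in the rack. The rod passes through both brackets with its collar at the left one and its tip out, the keeper is across behind the handle, and the block is in the tray.

```bash
python3 -c "
from station import hand_in,get_obs
print(get_obs()['time_s']); print(hand_in())"
```

```text
50.7
the job is handed in; nothing more can be done
None
```

The choke is built and handed in at 50.7 s of the 208 s allowed. I moved the one shipping block present (pocket 2) to the tray and stood the three ferrite cores in pockets 0, 1 and 2, gripped at 30 N. I then threaded the rod, let go of it and slid the keeper shut. The green and turquoise look-alikes were left alone.

**Last checks:**
- **Cores and block:** the final pictures show all three cores upright in line with the brackets, and the block in the tray.
- **Rod:** it met no force on the way through. The collar stopped against the left bracket at about 6–8 N, within 0.5 mm of the expected place. The tip shows beyond the far bracket.
- **Keeper:** it stopped with no further movement when pushed to about 9.5 N. Its grip was seen within about 2 mm of where it should be when shut.
- **Forces:** the highest wrist reading, taken at the end of each move, was 31 N. That was a brief press while seating the core in pocket 2; forces within a move were not sampled.

**Disagreements and overruns:**
- **Camera mismatch:** the scene and side cameras differed by about 3 mm on the rod's height before it went in. I used the average.
- **Tool tilt:** the tool picked up a slight tilt of up to about 1.5° during the moves.
- **Pictures:** I viewed 16, two past the budget of 14.

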